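# Right the fallen feeding bottle and shut it in the steriliser

### The job

The small square feeding bottle has toppled over on the dresser. Stand it upright on its base on the dresser top, outside the steriliser, and let go of it; then pick it up again and stand it upright inside the open white steriliser box, let go, and shut the lid fully. Leave the other things on the dresser where they are.

Things in the scene. Friction and masses are not known exactly. Their poses are not given: they have to be found in the camera images.
- bottle: small feeding bottle, lying on a flat side at the start. White square body 46 x 46 mm, 78 mm long, then a round grey cap 36 mm across (26 at its tip) up to 105 mm from the base; about 90 g. Origin: centre of the square base (23 mm above the dresser while lying). x axis: from base to cap; y, z: square to the flat sides. Upright means x points up
- steriliser: white steriliser box, open-topped, fixed to the dresser; outside 150 x 150 x 130 mm high, walls and floor 5 mm thick, inside 140 x 140 mm and 125 mm deep. Origin: centre of its underside, on the dresser top; z up, x from the front (robot) side to the hinge side, y to the left
- lid_handle (a point): grip point of the grey knob on the lid's outer face, near the lid's free edge, midway along it; the knob stands about 35 mm off the lid
- lid_hinge (a point): middle of the lid's hinge line, which runs along the steriliser's y axis at its far (+x) top rim. The lid is a plate 150 x 150 mm, 8 mm thick, reaching from the hinge to the front rim when shut
- lid (a joint): angle of the lid: 0 shut on the rim, 1.57 standing straight up, up to 1.85 leaning back. Stiff hinge: it stays where it is left and needs a push all the way down
- tumbler: bystander: frosted glass tumbler, 72 mm across, 100 mm tall, standing. Origin: centre of its underside
- tall_bottle: bystander: round white bottle with grey cap, 58 mm across, 170 mm tall, standing. Origin: centre of its underside
- spoon_rest: bystander: flat steel spoon rest, 100 x 55 mm, 12 mm tall, lying. Origin: centre of its underside
- figure: bystander: turned wooden toy figure, 48 mm across, 82 mm tall, standing. Origin: centre of its underside
There are look-alikes about, which are no part of the job. What is shaped like the steriliser but red is not meant.

How it is judged (in metres and radians):
On the way, in this order (a step that is already met when the one before it is completed fails the run):
1. the bottle stands upright by itself on the dresser top, let go, outside the steriliser (linear speed of bottle below 0.03 m/s and angle between bottle's own x axis and vertical below 0.08 rad and height (world z) of bottle below 0.003 m and horizontal distance between bottle and steriliser above 0.1 m and contact force between the fingers and bottle below 0.1 N), for 0.2 s.
2. the bottle stands upright on the floor of the open steriliser, let go (linear speed of bottle below 0.03 m/s and angle between bottle's own x axis and vertical below 0.08 rad and horizontal distance between bottle and steriliser below 0.07 m and z of bottle in the frame of steriliser between 0.002 and 0.01 m and contact force between the fingers and bottle below 0.1 N and value of joint lid above 0.8 rad), for 0.2 s.
At the end, for the whole second after the job is handed in: the bottle stands upright (within 0.08 rad) at rest on the steriliser's floor, its base centre within 70 mm of the box's centre, and the lid is shut (under 0.05 rad); nothing else was moved by more than 30 mm or tipped (linear speed of bottle below 0.03 m/s and angle between bottle's own x axis and vertical below 0.08 rad and horizontal distance between bottle and steriliser below 0.07 m and z of bottle in the frame of steriliser between 0.002 and 0.01 m and value of joint lid below 0.05 rad and velocity of joint lid below 0.05 rad/s); the robot touches nothing.
It fails at once if the tumbler is moved more than 30 mm or tipped (distance of tumbler from where it was at the start of the episode above 0.03 m or angle between tumbler's own z axis and vertical above 0.4 rad).
It fails at once if the tall bottle is moved more than 30 mm or tipped (distance of tall_bottle from where it was at the start of the episode above 0.03 m or angle between tall_bottle's own z axis and vertical above 0.4 rad).
It fails at once if the spoon rest is moved more than 30 mm or tipped (distance of spoon_rest from where it was at the start of the episode above 0.03 m or angle between spoon_rest's own z axis and vertical above 0.4 rad).
It fails at once if the figure is moved more than 30 mm or tipped (distance of figure from where it was at the start of the episode above 0.03 m or angle between figure's own z axis and vertical above 0.4 rad).
It also fails if it takes over 72 s, if anything falls off the work surface, if the arm or the gripper's body presses on something with over 40 N, if the wrist force passes 120 N, or if a joint passes its speed limit or range.

### The arm

A 6-joint arm with a two-finger parallel gripper is mounted at the origin on the work surface. World frame = base frame: x ahead of the robot, y to its left, z up, the work surface at z = 0. Lengths are in m, angles in degrees, forces in N, time in s.
With the tool pointing down it reaches from about 0.375 to 0.9 m from the base axis. Payload 3.1 kg.
Tool frame: the origin (TCP) lies between the finger pads; the fingertips stand 22 mm ahead of it and the grasp point (between the pads) lies 3 mm ahead of it; y points along the fingers, x is the direction in which the jaws open and shut, and the axes are right-handed (so a half turn about y gives the same grasp; the last joint's range is limited). The gripper opens to 87 mm and grips with 3 to 60 N. Pads are 19 mm wide; open, the fingers measure 117 mm over their backs; the gripper's body (75 mm by 190 mm) begins 51 mm behind the grasp point.
Start: joints at [66.091, 30.224, 82.088, -0, 67.689, -10.227], TCP at [0.148, 0.607, 0.245] pointing down, gripper open.
Joint ranges: [-176.69, 176.69], [-43.24, 126.21], [12.49, 139.97], [-82, 262], [0, 151.66], [-163.58, 163.58]. Speed limits (degrees/s): [159.86, 159.86, 180, 180, 180, 180].

### API

Orientations are given as a 3x3 rotation matrix whose columns are the frame's x, y, z axes.
In Python, from rig import bot, imaging, workorder gives the robot as it stands. The module is installed in compiled form; this text tells all that it offers.
- The arm moves only by the tool drive_tool, never from a script. Its argument "commands" is a list of rows, each an object of numbers: "dx", "dy", "dz": the shift along the tool's x, y, z normalised to -1 to 1, where 1 is 4 cm; "wx", "wy", "wz": the turn, a rotation vector about the tool's x, y, z normalised to -1 to 1, where 1 is pi/2 rad; "grip": the finger opening in mm, from 0 to 87. In form: [{"dx": .., "dy": .., "dz": .., "wx": .., "wy": .., "wz": .., "grip": ..}, ...]. A call has 1 to 8 rows; each row shifts and turns the commanded pose from where the row before left it, along the tool's axes as they then stand; what a row does not reach is not made up. A row lasts 1/8 s, in which the tool goes at most 62.5 mm and 10.7 degrees, less where a joint would pass 70% of its speed; a pose out of reach is approached as far as the arm can. A call with a number of a shift or a turn outside -1 to 1 is refused whole. A call with a gripper value outside its range is refused whole. The fingers move at their own pace and stop on an object; the grip force is fixed at half the most. Time passes only in rows, so rows that do not move let the fingers close. It gives the time, the measured TCP pose, the force and the opening at its end, in the units of the state.
- bot.read_state(): the state, without advancing time (a new reading comes with each control period).
- imaging.capture(name): name is "side" or "top" or "wrist"; returns (picture, depth): 420x560x3 uint8, red, green, blue; 420x560 float32, m along the optical axis (not along the pixel's ray), 0 where there is no reading.
- imaging.get_calibration(name): a dict with "mtx" (3x3 intrinsics, pixels), "world_to_cam" (4x4, takes a point from world to camera coordinates). Camera axes: x right, y down, z forward; pixel columns grow to the right and rows downward; lengths in m; the calibration is good to about 2 mm. A picture is of the moment at which its call begins: read the wrist's pose just before it. get_calibration takes no time and is no camera call; for the wrist camera it gives the pose at the moment of the call.
- workorder.hand_in(): hands the job in, once; it reports no verdict.
The state is a dict: "time_s": time; "joint_positions": joint angles; "qvel": joint speeds; "tau": joint torques, N m; "position": TCP position; "tcp_rot": TCP orientation; "force": force on the tool from outside, world axes, zero at the start; "moment": the same for the moment, N m; "opening": opening from 0.0 (shut) to 1.0 (fully open).
Only numpy, scipy, OpenCV 4.12 (cv2) and the standard library are available. Lean on these libraries where they do the work, as an engineer would, in place of code of your own. Each camera call takes 0.05 s, during which the arm holds its last target. There are 200 camera calls.

## Working session

There is one attempt and no reset: what is moved stays moved. The work goes in short steps, Python scripts to look and compute and a tool call to move; the robot and the scene stay as the last step left them, time stands still between calls to the robot, and variables do not carry over. Pictures are saved under pics/ and viewed, on a budget of 10 in all, crops included, one or two more only if the job needs it, and the job is handed in when it is done.

Besides the shell and the picture viewer there is one more tool, called after "Call:" by a JSON object that holds its "op" and its "data", one argument or row to a line. drive_tool: Moves the arm, as the interface text tells. Its arguments: {"type":"object","properties":{"commands":{"type":"array"}},"required":["commands"]}

```bash
mkdir -p pics; cat > h.py <<'E'
import numpy as np, cv2
from rig import bot, imaging, workorder
def cap(n, tag):
    c=imaging.get_calibration(n); p,d=imaging.capture(n)
    np.savez(f'{tag}.npz',p=p,d=d,K=c['mtx'],T=c['world_to_cam']); return p,d
def cloud(tag):
    z=np.load(tag+'.npz'); d=z['d']; K=z['K']; v,u=np.mgrid[:d.shape[0],:d.shape[1]]
    c=np.stack([(u-K[0,2])/K[0,0]*d,(v-K[1,2])/K[1,1]*d,d,np.ones_like(d)],-1)
    w=c@np.linalg.inv(z['T']).T; w[d<=0]=np.nan; return z['p'],w[...,:3]
E
python3 - <<'E'
from h import *
a,_=cap('top','top0'); b,_=cap('side','side0')
cv2.imwrite('pics/top0.png',cv2.resize(a[...,::-1],None,fx=1.4,fy=1.4)); cv2.imwrite('pics/side0.png',cv2.resize(b[...,::-1],None,fx=1.4,fy=1.4))
s=bot.read_state(); print(s)
E
```

```text
{'time_s': 0.1, 'joint_positions': array([ 6.60908819e+01,  3.02741823e+01,  8.21505522e+01, -1.93455308e-03,
        6.76903706e+01, -1.02253110e+01]), 'qvel': array([-0.15360751, -0.09812148, -0.07939303, -0.07562368, -0.06769051,
        0.06130281]), 'tau': array([-1.00390691e-04, -4.40984988e+01, -1.77151144e+01,  6.34862948e-02,
        5.34083485e-02, -3.67207099e-05]), 'position': array([0.14754895, 0.60667823, 0.24365527]), 'tcp_rot': array([[ 2.36550295e-01, -7.85650086e-04, -9.71618928e-01],
       [ 9.71617223e-01, -1.84923231e-03,  2.36551375e-01],
       [-1.98259572e-03, -9.99997982e-01,  3.25914705e-04]]), 'force': array([-0.37926123, -0.36952263, -0.20538716]), 'moment': array([ 0.02433966, -0.00305038, -0.00538173]), 'opening': 0.9975373049786769}
```

View pics/top0.png

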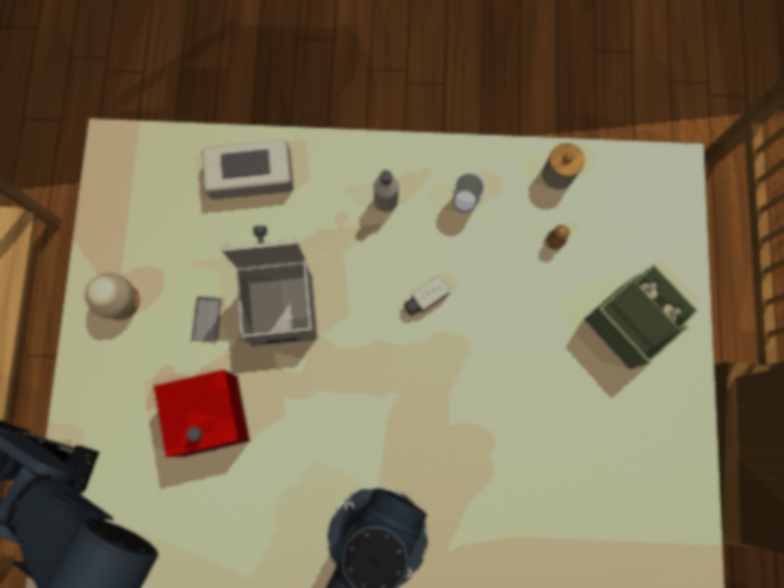

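View pics/side0.png

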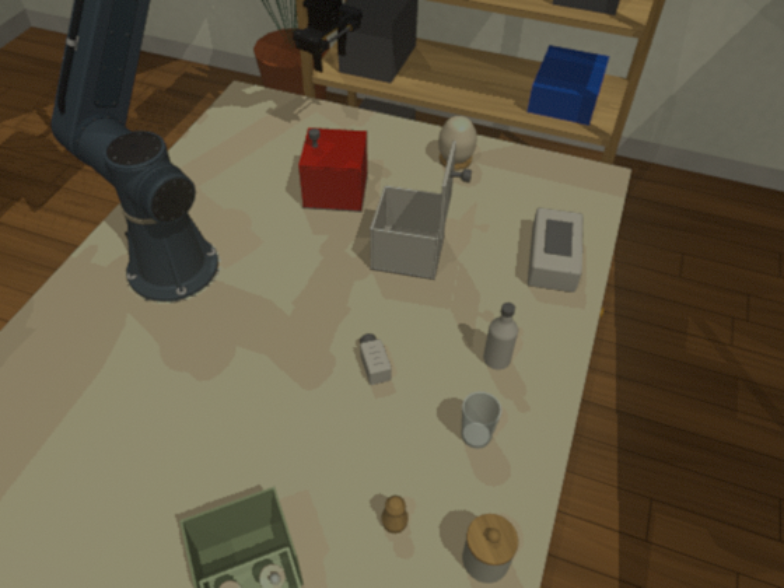

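The top view shows the bottle lying at about (428,295), cap end (410,307), base end (447,285). The white steriliser is at (275,300), with its lid open and the knob at (260,232). The red closed box at (200,412) is the look-alike. The green box at (640,315) holds other bottles. Next I'll measure these and take one confirming crop.

```bash
python3 - <<'E'
from h import *
p,w=cloud('top0')
def reg(u0,u1,v0,v1,zmin=.008):
    r=w[int(v0/1.4):int(v1/1.4),int(u0/1.4):int(u1/1.4)].reshape(-1,3); return r[(r[:,2]>zmin)]
print('table', np.nanmedian(w[280:300,180:240,2]))
b=reg(395,462,265,325,.010); print('bottle n',len(b),b.min(0),b.max(0))
t=b[b[:,2]>.036]; 
print('rect all',cv2.minAreaRect(b[:,:2].astype(np.float32)),'top rect',cv2.minAreaRect(t[:,:2].astype(np.float32)),len(t))
c=reg(225,325,238,350,.1); print('box hi',len(c),c.min(0),c.max(0))
r=c[(c[:,2]>.12)&(c[:,2]<.138)]; print('rim',cv2.minAreaRect(r[:,:2].astype(np.float32)), np.median(r[:,2]))
# lid & knob
l=reg(215,310,222,275,.14); print('lid',len(l),l.min(0),l.max(0))
k=reg(250,270,224,241,.05); print('knob',k.mean(0),k.min(0),k.max(0))
for n,q in dict(tumbler=(450,488,170,215),tall=(370,402,168,212),spoon=(190,223,294,343),fig=(545,572,222,250)).items():
    o=reg(*q); print(n,np.round(o.mean(0),3),np.round(o.min(0),3),np.round(o.max(0),3))
pp,ws=cloud('side0')
m=(ws[...,2]>.02)
# lid from side
q=ws[int(140/1.4):int(280/1.4),int(365/1.4):int(475/1.4)].reshape(-1,3); q=q[q[:,2]>.02]
rim=q[(q[:,2]>.12)&(q[:,2]<.136)]; print('side rim',rim.min(0),rim.max(0)); print('side hi',q[q[:,2]>.15].min(0),q[q[:,2]>.15].max(0))
z0=np.load('top0.npz')['p'];z1=np.load('side0.npz')['p']
A=cv2.resize(z0[150:260,140:340,::-1],(720,396),interpolation=2);cv2.imwrite('pics/crop.png',A)
E
```

```text
table 0.0004434345600490275
bottle n 496 [ 0.47194303 -0.16838691  0.01006555] [ 0.59158305 -0.02098459  0.05907542]
rect all ((0.5312399864196777, -0.0943632423877716), (0.14686740934848785, 0.11981594562530518), 89.42451477050781) top rect ((0.5323995351791382, -0.08944382518529892), (0.04576292634010315, 0.1043817475438118), 36.80952453613281) 409
box hi 1467 [0.40864475 0.15657263 0.10003931] [0.59166935 0.32633306 0.28798198]
rim ((0.4945535659790039, 0.24150216579437256), (0.1537206918001175, 0.1510050743818283), 8.720114707946777) 0.12914492044337433
lid 904 [0.55403518 0.17813538 0.14018136] [0.61709157 0.32696207 0.28798198]
knob [0.60321681 0.25703724 0.25997058] [0.58729294 0.24575563 0.24957075] [0.61709157 0.27210138 0.26966874]
tumbler [ 0.78  -0.177  0.062] [ 0.738 -0.224  0.008] [ 0.85  -0.139  0.108]
tall [0.756 0.012 0.102] [ 0.737 -0.022  0.008] [0.845 0.053 0.178]
spoon [0.466 0.412 0.012] [0.41  0.375 0.008] [0.522 0.45  0.021]
fig [ 0.681 -0.385  0.052] [ 0.663 -0.414  0.008] [ 0.708 -0.363  0.088]
side rim [0.30855928 0.15596583 0.12004898] [0.58610298 0.44656338 0.13592497]
side hi [0.55674495 0.17496486 0.15036074] [0.61785372 0.32857922 0.28429321]
```

View pics/crop.png

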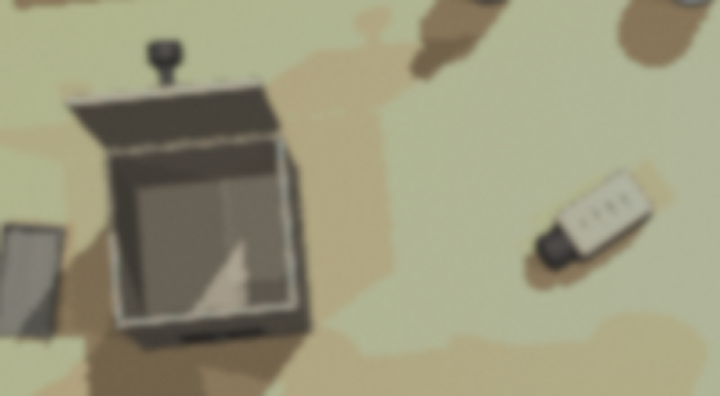

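The crop confirms the target: a white square body with a dark cap lying at (597,215) in the crop, cap to the left, next to the open white/grey box at (200,235). My plan is to grip the bottle with the tool leaning 40° over the cap side. A half-turn roll about the finger axis then brings it upright.

```bash
cat >> h.py <<'E'
from scipy.spatial.transform import Rotation as Ro
def frame(x,y):
    x=np.array(x,float);y=np.array(y,float);y/=np.linalg.norm(y);x-=y*(x@y);x/=np.linalg.norm(x);return np.stack([x,y,np.cross(x,y)],1)
def plan(pos,R=None):
    s=bot.read_state();p=np.array(s['position']);C=np.array(s['tcp_rot']);R=C if R is None else R
    print('t',s['time_s'],'pos',p.round(4),'J',np.round(s['joint_positions'],1),'F',np.round(s['force'],1),'open',round(s['opening']*87,1))
    print('shift/40mm in cur tool',(C.T@(np.array(pos)-p)/.04).round(3),' in target tool',(R.T@(np.array(pos)-p)/.04).round(3))
    rv=Ro.from_matrix(C.T@R).as_rotvec();print('rotvec/90deg',(rv/(np.pi/2)).round(4),'rows at .11:',np.linalg.norm(rv)/(np.pi/2)/.11)
a=np.array([-.599,.801,0]); zz=np.array([0,0,1.])
E
python3 - <<'E'
from h import *
t=np.radians(40); y=-a*np.sin(t)-zz*np.cos(t); R=frame([.801,.599,0],y); print(R.round(3))
plan([.485,-.025,.385],R)
E
```

```text
[[ 0.801  0.385 -0.459]
 [ 0.599 -0.515  0.613]
 [-0.    -0.766 -0.643]]
t 0.1 pos [0.1475 0.6067 0.2437] J [ 66.1  30.3  82.2  -0.   67.7 -10.2] F [-0.4 -0.4 -0.2] open 86.8
shift/40mm in cur tool [-13.355  -3.511 -11.931]  in target tool [ -2.701   8.671 -15.829]
rotvec/90deg [-0.4262  0.4214  0.152 ] rows at .11: 5.62098609750113
```

Call:
{"op": "drive_tool", "data": {
  "commands": [
    {"dy": -0.9, "grip": 87},
    {"dy": -0.9, "grip": 87},
    {"dy": -0.9, "grip": 87},
    {"dy": -0.8, "grip": 87},
    {"dx": -0.835, "dz": -0.746, "grip": 87},
    {"dx": -0.835, "dz": -0.746, "grip": 87},
    {"dx": -0.835, "dz": -0.746, "grip": 87},
    {"dx": -0.835, "dz": -0.746, "grip": 87}
  ]
}}

```text
schema error: expected keys dx, dy, dz, wx, wy, wz, grip
```

Call:
{"op": "drive_tool", "data": {
  "commands": [
    {"dx": -0.835, "dz": -0.746, "grip": 87},
    {"dx": -0.835, "dz": -0.746, "grip": 87},
    {"dx": -0.835, "dz": -0.746, "grip": 87},
    {"dx": -0.835, "dz": -0.746, "grip": 87},
    {"dx": -0.835, "dz": -0.746, "grip": 87},
    {"dx": -0.835, "dz": -0.746, "grip": 87},
    {"dx": -0.835, "dz": -0.746, "grip": 87},
    {"dx": -0.835, "dz": -0.746, "grip": 87}
  ]
}}

```text
schema error: expected keys dx, dy, dz, wx, wy, wz, grip
```

Call:
{"op": "drive_tool", "data": {
  "commands": [
    {"dx": -0.835, "dz": -0.746, "grip": 87},
    {"dx": -0.835, "dz": -0.746, "grip": 87},
    {"dx": -0.835, "dz": -0.746, "grip": 87},
    {"dx": -0.835, "dz": -0.746, "grip": 87}
  ]
}}

```text
schema error: expected keys dx, dy, dz, wx, wy, wz, grip
```

Call:
{"op": "drive_tool", "data": {
  "commands": [
    {"wx": -0.071, "wy": 0.0702, "wz": 0.0253, "grip": 87},
    {"wx": -0.071, "wy": 0.0702, "wz": 0.0253, "grip": 87},
    {"wx": -0.071, "wy": 0.0702, "wz": 0.0253, "grip": 87},
    {"wx": -0.071, "wy": 0.0702, "wz": 0.0253, "grip": 87},
    {"wx": -0.071, "wy": 0.0702, "wz": 0.0253, "grip": 87},
    {"wx": -0.071, "wy": 0.0702, "wz": 0.0253, "grip": 87},
    {"grip": 87}
  ]
}}

```text
schema error: expected keys dx, dy, dz, wx, wy, wz, grip
```

```bash
python3 - <<'E'
from h import *
p,d=cap('wrist','w1'); cv2.imwrite('pics/w1.png',p[...,::-1])
t=np.radians(40); y=-a*np.sin(t)-zz*np.cos(t); R=frame([.801,.599,0],y)
p,w=cloud('w1'); q=w.reshape(-1,3); q=q[(q[:,2]>.036)&(q[:,2]<.06)&(abs(q[:,0]-.535)<.08)&(abs(q[:,1]+.09)<.08)]
print(len(q)); r=cv2.minAreaRect(q[:,:2].astype(np.float32)); print(r, np.median(q[:,2]))
plan([.485,-.025,.385],R)
E
```

```text
0
((0.0, 0.0), (0.0, 0.0), 0.0) nan
t 0.15 pos [0.1476 0.6068 0.2438] J [ 66.1  30.3  82.1   0.   67.7 -10.2] F [-0.2  0.6 -0.1] open 86.6
shift/40mm in cur tool [-13.357  -3.512 -11.931]  in target tool [ -2.704   8.675 -15.828]
rotvec/90deg [-0.4263  0.4213  0.1522] rows at .11: 5.621633705483099
  return _methods._mean(a, axis=axis, dtype=dtype,
  ret = ret.dtype.type(ret / rcount)
```

View pics/w1.png

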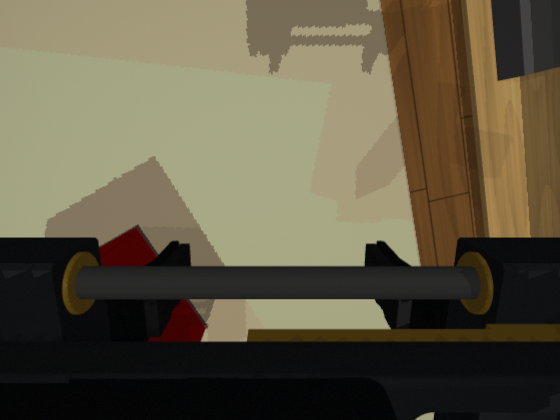

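Every row needs all seven keys, so nothing moved. The picture shows the gripper from the start pose: it is wide along the jaw direction, with the fingers at (175,290) and (390,290). I'll resend the moves with full rows.

Call:
{"op": "drive_tool", "data": {
  "commands": [
    {"dx": 0, "dy": -0.9, "dz": 0, "wx": 0, "wy": 0, "wz": 0, "grip": 87},
    {"dx": 0, "dy": -0.9, "dz": 0, "wx": 0, "wy": 0, "wz": 0, "grip": 87},
    {"dx": 0, "dy": -0.9, "dz": 0, "wx": 0, "wy": 0, "wz": 0, "grip": 87},
    {"dx": 0, "dy": -0.8, "dz": 0, "wx": 0, "wy": 0, "wz": 0, "grip": 87},
    {"dx": -0.835, "dy": 0, "dz": -0.746, "wx": 0, "wy": 0, "wz": 0, "grip": 87},
    {"dx": -0.835, "dy": 0, "dz": -0.746, "wx": 0, "wy": 0, "wz": 0, "grip": 87},
    {"dx": -0.835, "dy": 0, "dz": -0.746, "wx": 0, "wy": 0, "wz": 0, "grip": 87},
    {"dx": -0.835, "dy": 0, "dz": -0.746, "wx": 0, "wy": 0, "wz": 0, "grip": 87}
  ]
}}

```text
time_s: 1.15
position: [0.2325, 0.4477, 0.3843]
tcp_rot: [[0.236, -0.0, -0.972], [0.972, -0.0, 0.236], [-0.0, -1.0, -0.0]]
force: [0.5, -0.1, -0.4]
opening: 1.0
```

Call:
{"op": "drive_tool", "data": {
  "commands": [
    {"dx": -0.835, "dy": 0, "dz": -0.746, "wx": 0, "wy": 0, "wz": 0, "grip": 87},
    {"dx": -0.835, "dy": 0, "dz": -0.746, "wx": 0, "wy": 0, "wz": 0, "grip": 87},
    {"dx": -0.835, "dy": 0, "dz": -0.746, "wx": 0, "wy": 0, "wz": 0, "grip": 87},
    {"dx": -0.835, "dy": 0, "dz": -0.746, "wx": 0, "wy": 0, "wz": 0, "grip": 87},
    {"dx": -0.835, "dy": 0, "dz": -0.746, "wx": 0, "wy": 0, "wz": 0, "grip": 87},
    {"dx": -0.835, "dy": 0, "dz": -0.746, "wx": 0, "wy": 0, "wz": 0, "grip": 87},
    {"dx": -0.835, "dy": 0, "dz": -0.746, "wx": 0, "wy": 0, "wz": 0, "grip": 87},
    {"dx": -0.835, "dy": 0, "dz": -0.746, "wx": 0, "wy": 0, "wz": 0, "grip": 87}
  ]
}}

```text
time_s: 2.15
position: [0.4012, 0.1318, 0.3845]
tcp_rot: [[0.237, -0.0, -0.972], [0.972, 0.0, 0.237], [0.0, -1.0, 0.0]]
force: [0.9, -0.3, -0.1]
opening: 0.998
```

Call:
{"op": "drive_tool", "data": {
  "commands": [
    {"dx": -0.835, "dy": 0, "dz": -0.746, "wx": 0, "wy": 0, "wz": 0, "grip": 87},
    {"dx": -0.835, "dy": 0, "dz": -0.746, "wx": 0, "wy": 0, "wz": 0, "grip": 87},
    {"dx": -0.835, "dy": 0, "dz": -0.746, "wx": 0, "wy": 0, "wz": 0, "grip": 87},
    {"dx": -0.835, "dy": 0, "dz": -0.746, "wx": 0, "wy": 0, "wz": 0, "grip": 87},
    {"dx": 0, "dy": 0, "dz": 0, "wx": 0, "wy": 0, "wz": 0, "grip": 87}
  ]
}}

```text
time_s: 2.78
position: [0.4865, -0.0274, 0.384]
tcp_rot: [[0.24, -0.0, -0.971], [0.971, -0.0, 0.24], [-0.0, -1.0, 0.0]]
force: [-0.7, 0.5, 0.1]
opening: 0.996
```

Call:
{"op": "drive_tool", "data": {
  "commands": [
    {"dx": 0, "dy": 0, "dz": 0, "wx": -0.071, "wy": 0.0702, "wz": 0.0253, "grip": 87},
    {"dx": 0, "dy": 0, "dz": 0, "wx": -0.071, "wy": 0.0702, "wz": 0.0253, "grip": 87},
    {"dx": 0, "dy": 0, "dz": 0, "wx": -0.071, "wy": 0.0702, "wz": 0.0253, "grip": 87},
    {"dx": 0, "dy": 0, "dz": 0, "wx": -0.071, "wy": 0.0702, "wz": 0.0253, "grip": 87},
    {"dx": 0, "dy": 0, "dz": 0, "wx": -0.071, "wy": 0.0702, "wz": 0.0253, "grip": 87},
    {"dx": 0, "dy": 0, "dz": 0, "wx": -0.071, "wy": 0.0702, "wz": 0.0253, "grip": 87},
    {"dx": 0, "dy": 0, "dz": 0, "wx": 0, "wy": 0, "wz": 0, "grip": 87}
  ]
}}

```text
time_s: 3.65
position: [0.4831, -0.0236, 0.3827]
tcp_rot: [[0.786, 0.376, -0.492], [0.619, -0.494, 0.611], [-0.013, -0.784, -0.62]]
force: [0.2, -0.1, -0.5]
opening: 1.005
```

```bash
python3 - <<'E'
from h import *
p,d=cap('wrist','w2'); cv2.imwrite('pics/w2.png',p[...,::-1])
t=np.radians(40); y=-a*np.sin(t)-zz*np.cos(t); R=frame([.801,.599,0],y)
p,w=cloud('w2'); q=w.reshape(-1,3); q=q[(q[:,2]>.036)&(q[:,2]<.06)&(abs(q[:,0]-.535)<.08)&(abs(q[:,1]+.09)<.08)]
print(len(q)); r=cv2.minAreaRect(q[:,:2].astype(np.float32)); print(r, np.median(q[:,2]))
plan([.485,-.025,.385],R)
E
```

```text
2788
((0.533297598361969, -0.08594615012407303), (0.04597190022468567, 0.1051541119813919), 36.97418212890625) 0.04596391384173107
t 3.7 pos [ 0.484  -0.0242  0.3835] J [  0.7   5.8 106.4 -40.4  50.3 -16. ] F [ 0.5 -0.1 -0.1] open 87.4
shift/40mm in cur tool [ 0.008 -0.01  -0.049]  in target tool [ 0.009 -0.009 -0.049]
rotvec/90deg [-0.0179  0.0169  0.0039] rows at .11: 0.22649782337820099
```

View pics/w2.png

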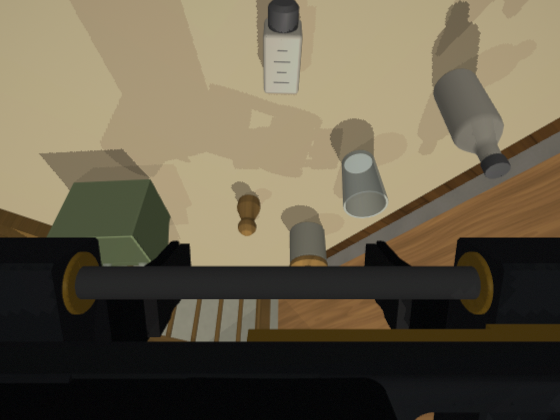

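The wrist view shows the bottle with its base end at (282,92) and cap at (283,12), and the cloud agrees with the top view to 4 mm. I'll descend to 120 mm short of the grasp.

Call:
{"op": "drive_tool", "data": {
  "commands": [
    {"dx": 0.055, "dy": 0, "dz": 0, "wx": -0.018, "wy": 0.017, "wz": 0.004, "grip": 87},
    {"dx": 0, "dy": 0.706, "dz": 0.605, "wx": 0, "wy": 0, "wz": 0, "grip": 87},
    {"dx": 0, "dy": 0.706, "dz": 0.605, "wx": 0, "wy": 0, "wz": 0, "grip": 87},
    {"dx": 0, "dy": 0.706, "dz": 0.605, "wx": 0, "wy": 0, "wz": 0, "grip": 87},
    {"dx": 0, "dy": 0.706, "dz": 0.605, "wx": 0, "wy": 0, "wz": 0, "grip": 87},
    {"dx": 0, "dy": 0.706, "dz": 0.605, "wx": 0, "wy": 0, "wz": 0, "grip": 87},
    {"dx": 0, "dy": 0.706, "dz": 0.605, "wx": 0, "wy": 0, "wz": 0, "grip": 87},
    {"dx": 0, "dy": 0.706, "dz": 0.605, "wx": 0, "wy": 0, "wz": 0, "grip": 87}
  ]
}}

```text
time_s: 4.7
position: [0.4969, -0.0108, 0.1416]
tcp_rot: [[0.814, 0.35, -0.463], [0.58, -0.519, 0.628], [-0.021, -0.78, -0.625]]
force: [-0.1, -0.2, -0.3]
opening: 1.0
```

Call:
{"op": "drive_tool", "data": {
  "commands": [
    {"dx": 0, "dy": 0, "dz": 0, "wx": 0, "wy": 0, "wz": 0, "grip": 87}
  ]
}}

```text
time_s: 4.82
position: [0.4979, -0.0103, 0.1417]
tcp_rot: [[0.813, 0.351, -0.464], [0.582, -0.518, 0.627], [-0.02, -0.78, -0.626]]
force: [-0.0, -0.5, -0.1]
opening: 0.999
```

```bash
python3 - <<'E'
from h import *
a=np.array([-.601,.799,0])
t=np.radians(40); y=-a*np.sin(t)-zz*np.cos(t); R=frame([.799,.601,0],y)
plan([.5305,-.0825,.0313],R)
E
```

```text
t 4.825 pos [ 0.4979 -0.0103  0.1417] J [  3.7  33.8 118.8 -81.8  33.   41.4] F [-0.  -0.5 -0.1] open 86.9
shift/40mm in cur tool [-0.33   3.374  0.218]  in target tool [-0.433  3.356  0.294]
rotvec/90deg [-0.0139 -0.0036 -0.0197] rows at .11: 0.22182036490122783
```

J4 hit its −82° limit, because the 40° sideways lean is too much here. I'll fit a quick arm model from the recorded poses so I can check reachability before choosing a smaller lean.

```bash
cat > kin.py <<'E'
import numpy as np
from scipy.optimize import least_squares
from scipy.spatial.transform import Rotation as Ro
LIM=np.array([[-176.69,176.69],[-43.24,126.21],[12.49,139.97],[-82,262],[0,151.66],[-163.58,163.58]])
def fk(J,P):
    o,h,L1,L2,L,e=P; j=np.radians(J)
    u=lambda t:np.array([np.sin(t),0,np.cos(t)])
    s=j[1]+j[2]
    w=np.array([o,0,h])+L1*u(j[1])+L2*u(s)+e*u(s-np.pi/2)
    R=Ro.from_euler('y',s).as_matrix()@Ro.from_euler('z',j[3]).as_matrix()@Ro.from_euler('y',j[4]).as_matrix()@Ro.from_euler('z',j[5]).as_matrix()
    # flange z = tool y; at J6=0 down, tool x is radial outward = -flange x
    T=R@np.array([[-1,0,0],[0,0,1],[0,1,0]]).T if False else R@np.stack([[-1,0,0],[0,0,1],[0,1,0]],1)
    Z=Ro.from_euler('z',j[0]).as_matrix()
    return Z@(w+L*R[:,2]),Z@T
def ik(pos,R,P,J0):
    def f(J):
        p,T=fk(J,P); return np.r_[(p-pos)*10,Ro.from_matrix(T.T@R).as_rotvec()]
    best=None
    for k in range(12):
        x=np.clip(np.array(J0)+(0 if k==0 else np.random.default_rng(k).normal(0,35,6)),LIM[:,0]+1,LIM[:,1]-1)
        r=least_squares(f,x,bounds=(LIM[:,0],LIM[:,1]))
        if best is None or r.cost<best.cost-1e-6: best=r
        if best.cost<1e-6: break
    return best.x.round(1),best.cost
E
python3 - <<'E'
from kin import *
from rig import bot
s=bot.read_state()
D=[([66.091,30.224,82.088,0,67.689,-10.227],[.148,.607,.245],np.array([[.2366,-.0008,-.9716],[.9716,-.0018,.2366],[-.002,-1,0]])),
([.7,5.8,106.4,-40.4,50.3,-16.],[.484,-.0242,.3835],np.array([[.786,.376,-.492],[.619,-.494,.611],[-.013,-.784,-.62]])),
(s['joint_positions'],s['position'],s['tcp_rot'])]
def f(P): return np.concatenate([fk(J,P)[0]-p for J,p,R in D])
r=least_squares(lambda P:np.r_[f(P),1e-4*(P-[0,.35,.4,.35,.3,0])],[0,.35,.4,.35,.3,0]);P=r.x
print(P.round(4),f(P).round(4))
for J,p,R in D: print('rot err deg',np.degrees(Ro.from_matrix(fk(J,P)[1].T@R).as_rotvec()).round(1))
np.save('P.npy',P)
E
```

```text
[ 0.1172  0.1463  0.4562  0.3244  0.0883 -0.0588] [ 1.051e-01 -3.600e-02  2.960e-02 -9.400e-03 -1.400e-02 -2.960e-02
  3.000e-04 -5.600e-03 -1.000e-04]
rot err deg [0.  0.  0.1]
rot err deg [ 0.  -0.1 -0. ]
rot err deg [ 0.  0. -0.]
```

```bash
sed -i 's/o,h,L1,L2,L,e=P/o,h,L1,L2,L,e,d=P/; s/w=np.array(\[o,0,h\])/w=np.array([o,d,h])/' kin.py
cat > t1.py <<'E'
from kin import *
from rig import bot
s=bot.read_state()
D=[([66.091,30.224,82.088,0,67.689,-10.227],[.148,.607,.245],0),
([.7,5.8,106.4,-40.4,50.3,-16.],[.484,-.0242,.3835],0),
(s['joint_positions'],s['position'],0)]
def f(P): return np.concatenate([fk(J,P)[0]-p for J,p,R in D])
x0=np.array([0,.35,.4,.35,.3,0,.1])
r=least_squares(lambda P:np.r_[f(P),1e-4*(P-x0)],x0);P=r.x
print(P.round(4),abs(f(P)).max())
np.save('P.npy',P)
def frame(x,y):
    x=np.array(x,float);y=np.array(y,float);y/=np.linalg.norm(y);x-=y*(x@y);x/=np.linalg.norm(x);return np.stack([x,y,np.cross(x,y)],1)
a=np.array([-.601,.799,0]);z=np.array([0,0,1.])
for th in (10,20,25,30):
    t=np.radians(th); y=-a*np.sin(t)-z*np.cos(t); R=frame([.799,.601,0],y); g=np.array([.5317,-.084,.029])-.003*y
    print(th,'grasp',ik(g,R,P,[0,30,110,-30,40,0]),'pre',ik(g-.1*y,R,P,[0,30,110,-30,40,0]))
    for az in (-40,-10,20):
      for rr in (.5,.6,.7):
        h=np.array([np.cos(np.radians(az)),np.sin(np.radians(az)),0]); y=h*np.cos(t)-z*np.sin(t); R=frame(-np.cross(z,h),y)
        q=np.array([rr,-.06,.055])-.003*y; s=ik(q,R,P,[0,30,110,0,10,80]); 
        if s[1]<1e-4: print('   stand az',az,rr,s)
E
python3 t1.py
```

```text
[ 0.      0.2737  0.5873  0.3916  0.2826 -0.1134  0.1107] 0.00014005626364459005
10 grasp (array([-17.7,  42.5, 107.9, -15.4,  22.1, -40.8]), np.float64(2.3673299512204418e-21)) pre (array([-16.5,  31.1, 107.1, -10.6,  34.1, -45.1]), np.float64(1.7250570094949479e-31))
   stand az -40 0.6 (array([  1.5,  69.6, 117.8, 220.9,  85.6, -85.1]), np.float64(1.2137890778020558e-18))
   stand az -10 0.6 (array([-22. ,  76.3, 128.5, 167.8, 104.3, -95.2]), np.float64(6.6672318703283575e-22))
   stand az -10 0.7 (array([-16.7,  68.6, 115.1, 173.4,  83.7, -90.4]), np.float64(6.769469805810185e-32))
   stand az 20 0.5 (array([ -56.6,   82. ,  133.9,  106.7,   89.6, -124.8]), np.float64(1.9045442811954308e-23))
   stand az 20 0.6 (array([ -42.4,   71.8,  122.2,  119.1,   86.7, -102.4]), np.float64(3.658661960659027e-23))
   stand az 20 0.7 (array([-33.6,  67.1, 109.7, 125.9,  78.2, -87.4]), np.float64(2.617702369884161e-29))
20 grasp (array([-14.3,  43.3, 112.5, -56.5,  14.9,   2.7]), np.float64(2.5067220413192363e-25)) pre (array([-11.4,  31.2, 113.3, -34. ,  24. , -18.5]), np.float64(8.5570003963
[... 1305 characters left out ...]
.9, 113.6, -82. ,  20.1,  31.6]), np.float64(0.0026096459427901743)) pre (array([ -5.7,  33.7, 118.7, -74.5,  22.4,  26.6]), np.float64(2.5189193024670142e-20))
   stand az -10 0.6 (array([-20.8,  59.8, 128.5, 169.9,  68.1, -91.7]), np.float64(6.582539359160104e-24))
   stand az -10 0.7 (array([-16.2,  55.9, 114.1, 173. ,  50. , -88.6]), np.float64(2.007037740305434e-28))
   stand az 20 0.5 (array([ -49.7,   65.2,  136.5,  119.7,   69.3, -111.8]), np.float64(8.306459886285051e-23))
   stand az 20 0.6 (array([-37.8,  57.6, 122.9, 122.5,  60.3, -90.5]), np.float64(1.4929941704979298e-30))
   stand az 20 0.7 (array([-30.3,  55.6, 109.4, 121.3,  51.2, -75.2]), np.float64(1.0005391349648789e-29))
```

The orientation model is exact and the position fits to 0.1 mm. Tool-outward standing would need a wrist flip. Rotating about the jaw axis so the fingers point back toward the robot looks natural, so I'll check that.

```bash
cat > t2.py <<'E'
from kin import *
P=np.load('P.npy')
from h import frame
z=np.array([0,0,1.])
a=np.array([-.601,.799,0])
for th in (10,15,20):
    t=np.radians(th); y=-a*np.sin(t)-z*np.cos(t); R=frame([.799,.601,0],y); g=np.array([.5317,-.084,.029])-.003*y
    print(th,'grasp',ik(g,R,P,[-15,40,110,-30,20,-20]))
    for az in (100,127,150):
      for pos in ((.45,-.02),(.5,-.06),(.42,.0)):
        h=np.array([np.cos(np.radians(az)),np.sin(np.radians(az)),0]); y=h*np.cos(t)-z*np.sin(t); R=frame(-np.cross(z,h),y)
        q=np.array([*pos,.055])-.003*y; s=ik(q,R,P,[-20,60,80,-10,100,-40]); w=q-.2826*y
        if s[1]<1e-4: print('   stand az',az,pos,s[0],'wrist',w.round(3))
E
python3 t2.py
```

```text
10 grasp (array([-17.7,  42.5, 107.9, -15.4,  22.1, -40.8]), np.float64(5.673030765505355e-25))
   stand az 100 (0.45, -0.02) [-41.8  66.2  93.1  37.8  96.4 -77.3] wrist [ 0.499 -0.297  0.105]
   stand az 100 (0.5, -0.06) [-41.5  67.2  83.5  39.1 103.1 -71.7] wrist [ 0.549 -0.337  0.105]
   stand az 100 (0.42, 0.0) [-42.3  66.   98.3  37.1  92.5 -80.5] wrist [ 0.469 -0.277  0.105]
   stand az 127 (0.45, -0.02) [-31.1  67.7  80.   23.  109.9 -77.8] wrist [ 0.619 -0.245  0.105]
   stand az 127 (0.5, -0.06) [-31.8  69.8  69.8  23.7 117.6 -74.7] wrist [ 0.669 -0.285  0.105]
   stand az 127 (0.42, 0.0) [-31.   66.9  85.6  22.5 105.6 -79.6] wrist [ 0.589 -0.225  0.105]
   stand az 150 (0.45, -0.02) [-22.   69.2  72.4   8.9 118.  -84.4] wrist [ 0.694 -0.161  0.105]
   stand az 150 (0.5, -0.06) [-23.4  71.8  62.    8.1 125.9 -84.1] wrist [ 0.744 -0.201  0.105]
   stand az 150 (0.42, 0.0) [-21.4  68.1  78.    9.3 113.5 -84.8] wrist [ 0.664 -0.141  0.105]
15 grasp (array([-16. ,  42.7, 110.3, -31.5,  17.4, -23.7]), np.float64(1.3039841968751187e-20))
   stand az 100 (0.45, -0.02) [-41.4  63.6 
[... 1081 characters left out ...]
 wrist [ 0.547 -0.324  0.153]
   stand az 100 (0.42, 0.0) [-41.4  60.8 101.4  36.1  84.2 -78.9] wrist [ 0.467 -0.264  0.153]
   stand az 127 (0.45, -0.02) [-30.7  62.9  83.5  21.3 101.4 -77.6] wrist [ 0.612 -0.234  0.153]
   stand az 127 (0.5, -0.06) [-31.4  65.1  73.4  21.4 108.9 -75.1] wrist [ 0.662 -0.274  0.153]
   stand az 127 (0.42, 0.0) [-30.5  61.9  88.9  21.2  97.1 -79.2] wrist [ 0.582 -0.214  0.153]
   stand az 150 (0.45, -0.02) [-21.8  64.4  76.2   8.1 109.  -84.5] wrist [ 0.682 -0.154  0.153]
   stand az 150 (0.5, -0.06) [-23.3  67.   66.    7.1 116.7 -84.5] wrist [ 0.732 -0.194  0.153]
   stand az 150 (0.42, 0.0) [-21.2  63.2  81.7   8.6 104.7 -84.8] wrist [ 0.652 -0.134  0.153]
```

Standing at (0.42, 0.0) with a 15° lean is well inside the joint ranges. I'll re-orient to 15°.

```bash
cat > t3.py <<'E'
from h import *
a=np.array([-.601,.799,0])
t=np.radians(15); y=-a*np.sin(t)-zz*np.cos(t); R=frame([.799,.601,0],y); g=np.array([.5317,-.084,.029])-.003*y
plan(g-.08*y,R); print('final'); plan(g,R)
E
python3 t3.py
```

```text
t 4.825 pos [ 0.4979 -0.0103  0.1417] J [  3.7  33.8 118.8 -81.8  33.   41.4] F [-0.  -0.5 -0.1] open 86.9
shift/40mm in cur tool [-0.38   1.55  -0.619]  in target tool [-0.432  1.159 -1.184]
rotvec/90deg [ 0.2639 -0.0079 -0.0186] rows at .11: 2.4057907686148505
final
t 4.825 pos [ 0.4979 -0.0103  0.1417] J [  3.7  33.8 118.8 -81.8  33.   41.4] F [-0.  -0.5 -0.1] open 86.9
shift/40mm in cur tool [-0.329  3.38   0.186]  in target tool [-0.432  3.159 -1.184]
rotvec/90deg [ 0.2639 -0.0079 -0.0186] rows at .11: 2.4057907686148505
```

Call:
{"op": "drive_tool", "data": {
  "commands": [
    {"dx": 0, "dy": 0, "dz": 0, "wx": 0.0528, "wy": -0.0016, "wz": -0.0037, "grip": 87},
    {"dx": 0, "dy": 0, "dz": 0, "wx": 0.0528, "wy": -0.0016, "wz": -0.0037, "grip": 87},
    {"dx": 0, "dy": 0, "dz": 0, "wx": 0.0528, "wy": -0.0016, "wz": -0.0037, "grip": 87},
    {"dx": 0, "dy": 0, "dz": 0, "wx": 0.0528, "wy": -0.0016, "wz": -0.0037, "grip": 87},
    {"dx": 0, "dy": 0, "dz": 0, "wx": 0.0528, "wy": -0.0016, "wz": -0.0037, "grip": 87},
    {"dx": -0.216, "dy": 0.29, "dz": -0.592, "wx": 0, "wy": 0, "wz": 0, "grip": 87},
    {"dx": -0.216, "dy": 0.29, "dz": -0.592, "wx": 0, "wy": 0, "wz": 0, "grip": 87},
    {"dx": 0, "dy": 0, "dz": 0, "wx": 0, "wy": 0, "wz": 0, "grip": 87}
  ]
}}

```text
time_s: 5.82
position: [0.5151, -0.0637, 0.134]
tcp_rot: [[0.801, 0.159, -0.577], [0.599, -0.207, 0.773], [0.004, -0.965, -0.262]]
force: [-0.0, -0.0, 0.0]
opening: 1.0
```

```bash
python3 t3.py
```

```text
t 5.825 pos [ 0.5151 -0.0637  0.134 ] J [-14.3  30.2 110.3 -19.6  28.9 -34.7] F [-0. -0.  0.] open 87.0
shift/40mm in cur tool [0.025 0.629 0.049]  in target tool [0.027 0.629 0.047]
rotvec/90deg [ 0.0018 -0.0022  0.0018] rows at .11: 0.030557384237726175
final
t 5.825 pos [ 0.5151 -0.0637  0.134 ] J [-14.3  30.2 110.3 -19.6  28.9 -34.7] F [-0. -0.  0.] open 87.0
shift/40mm in cur tool [0.02  2.629 0.055]  in target tool [0.027 2.629 0.047]
rotvec/90deg [ 0.0018 -0.0022  0.0018] rows at .11: 0.030557384237726175
```

Call:
{"op": "drive_tool", "data": {
  "commands": [
    {"dx": 0.02, "dy": 0.6, "dz": 0.05, "wx": 0, "wy": 0, "wz": 0, "grip": 87},
    {"dx": 0, "dy": 0.6, "dz": 0, "wx": 0, "wy": 0, "wz": 0, "grip": 87},
    {"dx": 0, "dy": 0.6, "dz": 0, "wx": 0, "wy": 0, "wz": 0, "grip": 87},
    {"dx": 0, "dy": 0.5, "dz": 0, "wx": 0, "wy": 0, "wz": 0, "grip": 87},
    {"dx": 0, "dy": 0.32, "dz": 0, "wx": 0, "wy": 0, "wz": 0, "grip": 87},
    {"dx": 0, "dy": 0, "dz": 0, "wx": 0, "wy": 0, "wz": 0, "grip": 87}
  ]
}}

```text
time_s: 6.58
position: [0.5298, -0.081, 0.0307]
tcp_rot: [[0.799, 0.156, -0.581], [0.601, -0.206, 0.772], [0.001, -0.966, -0.259]]
force: [-0.8, 0.5, 0.3]
opening: 1.001
```

Call:
{"op": "drive_tool", "data": {
  "commands": [
    {"dx": 0, "dy": 0, "dz": 0, "wx": 0, "wy": 0, "wz": 0, "grip": 30},
    {"dx": 0, "dy": 0, "dz": 0, "wx": 0, "wy": 0, "wz": 0, "grip": 30},
    {"dx": 0, "dy": 0, "dz": 0, "wx": 0, "wy": 0, "wz": 0, "grip": 30},
    {"dx": 0, "dy": 0, "dz": 0, "wx": 0, "wy": 0, "wz": 0, "grip": 30},
    {"dx": 0, "dy": 0, "dz": 0, "wx": 0, "wy": 0, "wz": 0, "grip": 30},
    {"dx": 0, "dy": 0, "dz": 0, "wx": 0, "wy": 0, "wz": 0, "grip": 30},
    {"dx": 0, "dy": 0, "dz": 0, "wx": 0, "wy": 0, "wz": 0, "grip": 30},
    {"dx": 0, "dy": 0, "dz": 0, "wx": 0, "wy": 0, "wz": 0, "grip": 30}
  ]
}}

```text
time_s: 7.58
position: [0.5301, -0.0813, 0.031]
tcp_rot: [[0.799, 0.157, -0.58], [0.601, -0.206, 0.772], [0.002, -0.966, -0.26]]
force: [0.2, 0.8, 2.5]
opening: 0.524
```

```bash
python3 t3.py; cat > t4.py <<'E'
from h import *
t=np.radians(15); h=np.array([-.601,.799,0]); y=h*np.cos(t)-zz*np.sin(t); R=frame([.799,.601,0],y)
for zc in (.2,.10,.056): 
    print('STAND',zc); plan(np.array([.42,0,zc])-.003*y,R)
E
python3 t4.py
```

```text
t 7.575 pos [ 0.5301 -0.0813  0.031 ] J [-15.9  42.8 110.5 -32.1  17.  -22.8] F [0.2 0.8 2.5] open 45.6
shift/40mm in cur tool [-0.006 -2.007 -0.064]  in target tool [-0.01  -2.007 -0.063]
rotvec/90deg [ 0.0005 -0.0004  0.001 ] rows at .11: 0.010855537514878359
final
t 7.575 pos [ 0.5301 -0.0813  0.031 ] J [-15.9  42.8 110.5 -32.1  17.  -22.8] F [0.2 0.8 2.5] open 45.6
shift/40mm in cur tool [-0.01  -0.007 -0.063]  in target tool [-0.01  -0.007 -0.063]
rotvec/90deg [ 0.0005 -0.0004  0.001 ] rows at .11: 0.010855537514878359
STAND 0.2
t 7.575 pos [ 0.5301 -0.0813  0.031 ] J [-15.9  42.8 110.5 -32.1  17.  -22.8] F [0.2 0.8 2.5] open 45.6
shift/40mm in cur tool [-0.972 -4.933  1.994]  in target tool [-0.979  1.998  4.93 ]
rotvec/90deg [1.0004e+00 5.0000e-04 1.1000e-03] rows at .11: 9.09487584882698
STAND 0.1
t 7.575 pos [ 0.5301 -0.0813  0.031 ] J [-15.9  42.8 110.5 -32.1  17.  -22.8] F [0.2 0.8 2.5] open 45.6
shift/40mm in cur tool [-0.976 -2.519  2.643]  in target tool [-0.979  2.645  2.516]
rotvec/90deg [1.0004e+00 5.0000e-04 1.1000e-03] rows at .11: 9.09487584882698
STAND 0.056
t 7.575 pos [ 0.5301 -0.0813  0.031 ] J [-15.9  42.8 110.5 -32.1  17.  -22.8] F [0.2 0.8 2.5] open 45.6
shift/40mm in cur tool [-0.978 -1.457  2.928]  in target tool [-0.979  2.93   1.453]
rotvec/90deg [1.0004e+00 5.0000e-04 1.1000e-03] rows at .11: 9.09487584882698
```

Gripped at 45.6 mm. Now lift, shift and turn 90° about the jaw axis.

Call:
{"op": "drive_tool", "data": {
  "commands": [
    {"dx": 0, "dy": -0.8, "dz": -0.2, "wx": 0, "wy": 0, "wz": 0, "grip": 30},
    {"dx": 0, "dy": -0.8, "dz": -0.2, "wx": 0, "wy": 0, "wz": 0, "grip": 30},
    {"dx": -0.243, "dy": -0.833, "dz": 0.6, "wx": 0, "wy": 0, "wz": 0, "grip": 30},
    {"dx": -0.243, "dy": -0.833, "dz": 0.6, "wx": 0, "wy": 0, "wz": 0, "grip": 30},
    {"dx": -0.243, "dy": -0.833, "dz": 0.6, "wx": 0, "wy": 0, "wz": 0, "grip": 30},
    {"dx": -0.243, "dy": -0.833, "dz": 0.6, "wx": 0, "wy": 0, "wz": 0, "grip": 30},
    {"dx": 0, "dy": 0, "dz": 0, "wx": 0.05, "wy": 0, "wz": 0, "grip": 30},
    {"dx": 0, "dy": 0, "dz": 0, "wx": 0.1, "wy": 0, "wz": 0, "grip": 30}
  ]
}}

```text
time_s: 8.57
position: [0.4198, -0.0002, 0.2009]
tcp_rot: [[0.797, 0.014, -0.604], [0.604, -0.016, 0.797], [0.002, -1.0, -0.021]]
force: [-0.4, -0.8, -1.8]
opening: 0.531
```

Call:
{"op": "drive_tool", "data": {
  "commands": [
    {"dx": 0, "dy": 0, "dz": 0, "wx": 0.1, "wy": 0, "wz": 0, "grip": 30},
    {"dx": 0, "dy": 0, "dz": 0, "wx": 0.1, "wy": 0, "wz": 0, "grip": 30},
    {"dx": 0, "dy": 0, "dz": 0, "wx": 0.1, "wy": 0, "wz": 0, "grip": 30},
    {"dx": 0, "dy": 0, "dz": 0, "wx": 0.1, "wy": 0, "wz": 0, "grip": 30},
    {"dx": 0, "dy": 0, "dz": 0, "wx": 0.1, "wy": 0, "wz": 0, "grip": 30},
    {"dx": 0, "dy": 0, "dz": 0, "wx": 0.1, "wy": 0, "wz": 0, "grip": 30},
    {"dx": 0, "dy": 0, "dz": 0, "wx": 0.1, "wy": 0, "wz": 0, "grip": 30},
    {"dx": 0, "dy": 0, "dz": 0, "wx": 0.1, "wy": 0, "wz": 0, "grip": 30}
  ]
}}

```text
time_s: 9.57
position: [0.4221, -0.0028, 0.1999]
tcp_rot: [[0.8, -0.566, -0.2], [0.6, 0.755, 0.264], [0.002, -0.331, 0.943]]
force: [-0.6, -0.7, -1.9]
opening: 0.526
```

Call:
{"op": "drive_tool", "data": {
  "commands": [
    {"dx": 0, "dy": 0, "dz": 0, "wx": 0.05, "wy": 0, "wz": 0, "grip": 30},
    {"dx": 0, "dy": 0, "dz": 0, "wx": 0, "wy": 0, "wz": 0, "grip": 30},
    {"dx": 0, "dy": 0, "dz": 0, "wx": 0, "wy": 0, "wz": 0, "grip": 30}
  ]
}}

```text
time_s: 9.95
position: [0.4216, -0.0021, 0.2006]
tcp_rot: [[0.799, -0.58, -0.158], [0.601, 0.772, 0.207], [0.002, -0.261, 0.965]]
force: [-0.0, 0.0, -0.2]
opening: 0.525
```

```bash
python3 t4.py; python3 - <<'E'
from h import *
p,d=cap('side','s2'); cv2.imwrite('pics/s2.png',cv2.resize(p[100:320,60:360,::-1],None,fx=2.5,fy=2.5))
E
```

```text
STAND 0.2
t 9.95 pos [ 0.4216 -0.0021  0.2006] J [-30.9  50.5  89.8  23.2 111.8 -75. ] F [-0.   0.  -0.2] open 45.7
shift/40mm in cur tool [-0.001 -0.008  0.003]  in target tool [-0.001 -0.008  0.003]
rotvec/90deg [0.0013 0.001  0.0003] rows at .11: 0.015369825373252991
STAND 0.1
t 9.95 pos [ 0.4216 -0.0021  0.2006] J [-30.9  50.5  89.8  23.2 111.8 -75. ] F [-0.   0.  -0.2] open 45.7
shift/40mm in cur tool [-0.005  0.644 -2.41 ]  in target tool [-1.000e-03  6.390e-01 -2.411e+00]
rotvec/90deg [0.0013 0.001  0.0003] rows at .11: 0.015369825373252991
STAND 0.056
t 9.95 pos [ 0.4216 -0.0021  0.2006] J [-30.9  50.5  89.8  23.2 111.8 -75. ] F [-0.   0.  -0.2] open 45.7
shift/40mm in cur tool [-0.007  0.931 -3.472]  in target tool [-1.000e-03  9.240e-01 -3.474e+00]
rotvec/90deg [0.0013 0.001  0.0003] rows at .11: 0.015369825373252991
```

View pics/s2.png

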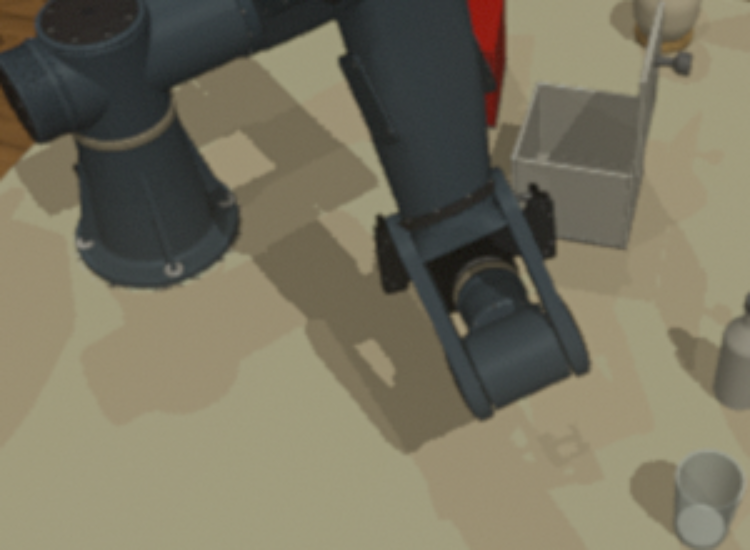

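The side view hides the bottle behind the hand; the wrist yoke is at (520,350) in the crop, well clear of the tumbler. I'll measure the yoke radius from the cloud to check table clearance before lowering.

```bash
python3 - <<'E'
from h import *
p,d=cap('top','t2')
c=np.array([.586,-.220,.274])
for n in ('s2','t2'):
    p,w=cloud(n); q=w.reshape(-1,3); q=q[np.isfinite(q[:,0])]; q=q[(q[:,2]>.12)]
    v=q-c; m=np.linalg.norm(v[:,:2],axis=1)<.11; v=v[m]; print(n,len(v),v.min(0).round(3),v.max(0).round(3))
    # outermost in outward direction (.6,-.8)
    o=v@np.array([.6,-.8,0]); print('outward max',o.max().round(3), 'z of those',np.percentile(v[o>o.max()-.015,2],[0,50,100]).round(3))
E
```

```text
s2 6219 [-0.11  -0.069 -0.043] [0.068 0.1   0.322]
outward max 0.049 z of those [-0.03   0.005  0.035]
t2 464 [-0.029 -0.065  0.003] [0.061 0.045 0.128]
outward max 0.042 z of those [0.009 0.025 0.042]
```

Call:
{"op": "drive_tool", "data": {
  "commands": [
    {"dx": 0, "dy": 0.14, "dz": -0.522, "wx": 0, "wy": 0, "wz": 0, "grip": 30},
    {"dx": 0, "dy": 0.14, "dz": -0.522, "wx": 0, "wy": 0, "wz": 0, "grip": 30},
    {"dx": 0, "dy": 0.14, "dz": -0.522, "wx": 0, "wy": 0, "wz": 0, "grip": 30},
    {"dx": 0, "dy": 0.14, "dz": -0.522, "wx": 0, "wy": 0, "wz": 0, "grip": 30},
    {"dx": 0, "dy": 0.14, "dz": -0.522, "wx": 0, "wy": 0, "wz": 0, "grip": 30},
    {"dx": 0, "dy": 0.14, "dz": -0.522, "wx": 0, "wy": 0, "wz": 0, "grip": 30},
    {"dx": 0, "dy": 0, "dz": 0, "wx": 0.0013, "wy": 0.001, "wz": 0, "grip": 30},
    {"dx": 0, "dy": 0, "dz": 0, "wx": 0, "wy": 0, "wz": 0, "grip": 30}
  ]
}}

```text
time_s: 11.05
position: [0.4219, -0.0021, 0.0711]
tcp_rot: [[0.8, -0.58, -0.154], [0.601, 0.773, 0.205], [0.0, -0.257, 0.966]]
force: [0.1, -0.3, -0.9]
opening: 0.528
```

Call:
{"op": "drive_tool", "data": {
  "commands": [
    {"dx": 0, "dy": 0.019, "dz": -0.072, "wx": 0, "wy": 0, "wz": 0, "grip": 30},
    {"dx": 0, "dy": 0.019, "dz": -0.072, "wx": 0, "wy": 0, "wz": 0, "grip": 30},
    {"dx": 0, "dy": 0.019, "dz": -0.072, "wx": 0, "wy": 0, "wz": 0, "grip": 30},
    {"dx": 0, "dy": 0, "dz": 0, "wx": 0, "wy": 0, "wz": 0, "grip": 30}
  ]
}}

```text
time_s: 11.55
position: [0.4218, -0.0021, 0.0618]
tcp_rot: [[0.799, -0.58, -0.155], [0.601, 0.773, 0.206], [0.0, -0.257, 0.966]]
force: [0.2, -0.3, -1.7]
opening: 0.524
```

Call:
{"op": "drive_tool", "data": {
  "commands": [
    {"dx": 0, "dy": 0.013, "dz": -0.048, "wx": 0, "wy": 0, "wz": 0, "grip": 30},
    {"dx": 0, "dy": 0.013, "dz": -0.048, "wx": 0, "wy": 0, "wz": 0, "grip": 30},
    {"dx": 0, "dy": 0, "dz": 0, "wx": 0, "wy": 0, "wz": 0, "grip": 30}
  ]
}}

```text
time_s: 11.92
position: [0.4218, -0.002, 0.058]
tcp_rot: [[0.8, -0.58, -0.154], [0.601, 0.773, 0.205], [0.0, -0.257, 0.966]]
force: [0.3, -0.3, 0.2]
opening: 0.529
```

Call:
{"op": "drive_tool", "data": {
  "commands": [
    {"dx": 0, "dy": 0.0065, "dz": -0.024, "wx": 0, "wy": 0, "wz": 0, "grip": 30},
    {"dx": 0, "dy": 0, "dz": 0, "wx": 0, "wy": 0, "wz": 0, "grip": 30}
  ]
}}

```text
time_s: 12.18
position: [0.4217, -0.002, 0.058]
tcp_rot: [[0.8, -0.581, -0.154], [0.601, 0.773, 0.204], [0.0, -0.255, 0.967]]
force: [0.7, -1.7, 5.2]
opening: 0.527
```

Call:
{"op": "drive_tool", "data": {
  "commands": [
    {"dx": 0, "dy": 0.0065, "dz": -0.024, "wx": 0, "wy": 0, "wz": 0, "grip": 30},
    {"dx": 0, "dy": 0, "dz": 0, "wx": 0, "wy": 0, "wz": 0, "grip": 30}
  ]
}}

```text
time_s: 12.42
position: [0.4217, -0.002, 0.0579]
tcp_rot: [[0.8, -0.581, -0.153], [0.601, 0.774, 0.202], [0.001, -0.254, 0.967]]
force: [0.7, -1.4, 9.0]
opening: 0.526
```

Contact at Fz ≈ 9 N. I'll back up 1 mm, open, and look.

Call:
{"op": "drive_tool", "data": {
  "commands": [
    {"dx": 0, "dy": -0.0065, "dz": 0.024, "wx": 0, "wy": 0, "wz": 0, "grip": 30},
    {"dx": 0, "dy": 0, "dz": 0, "wx": 0, "wy": 0, "wz": 0, "grip": 60},
    {"dx": 0, "dy": 0, "dz": 0, "wx": 0, "wy": 0, "wz": 0, "grip": 87},
    {"dx": 0, "dy": 0, "dz": 0, "wx": 0, "wy": 0, "wz": 0, "grip": 87},
    {"dx": 0, "dy": 0, "dz": 0, "wx": 0, "wy": 0, "wz": 0, "grip": 87},
    {"dx": 0, "dy": 0, "dz": 0, "wx": 0, "wy": 0, "wz": 0, "grip": 87},
    {"dx": 0, "dy": 0, "dz": 0, "wx": 0, "wy": 0, "wz": 0, "grip": 87}
  ]
}}

```text
time_s: 13.3
position: [0.4218, -0.0021, 0.0569]
tcp_rot: [[0.8, -0.58, -0.155], [0.601, 0.773, 0.206], [0.0, -0.258, 0.966]]
force: [0.3, 1.0, 0.5]
opening: 0.988
```

```bash
python3 - <<'E'
from h import *
p,d=cap('wrist','w3'); cv2.imwrite('pics/w3.png',p[...,::-1])
p,w=cloud('w3'); q=w.reshape(-1,3); q=q[np.isfinite(q[:,0])&(abs(q[:,0]-.42)<.05)&(abs(q[:,1])<.05)&(q[:,2]>.03)&(q[:,2]<.13)]
print(len(q),q.min(0),q.max(0))
s=bot.read_state();print(s['force'],s['opening']*87,s['position'])
E
```

```text
18865 [ 0.37018352 -0.04999943  0.03292301] [0.4699998  0.04683428 0.10658059]
[-0.47130888 -0.0061952   0.53990429] 86.55643413577631 [ 0.42184077 -0.0020466   0.05691884]
```

View pics/w3.png

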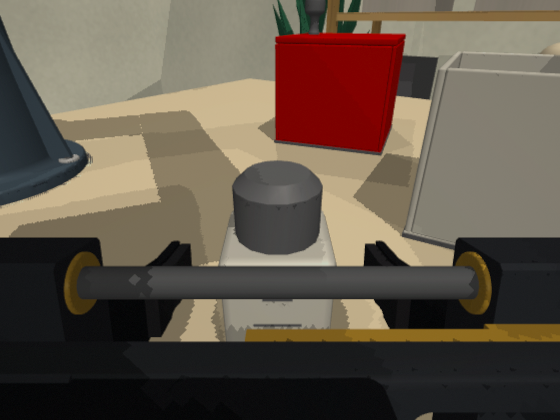

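The wrist view shows the bottle upright between the open fingers, cap at (278,205) and body below it, with cap top at z = 0.106. It has been let go. I'll back off along the fingers, raise, and turn the tool vertical.

Call:
{"op": "drive_tool", "data": {
  "commands": [
    {"dx": 0, "dy": -0.4, "dz": 0, "wx": 0, "wy": 0, "wz": 0, "grip": 87},
    {"dx": 0, "dy": -0.8, "dz": 0, "wx": 0, "wy": 0, "wz": 0, "grip": 87},
    {"dx": 0, "dy": -0.8, "dz": 0, "wx": 0, "wy": 0, "wz": 0, "grip": 87},
    {"dx": 0, "dy": -0.8, "dz": 0, "wx": 0, "wy": 0, "wz": 0, "grip": 87},
    {"dx": 0, "dy": -0.215, "dz": 0.805, "wx": 0, "wy": 0, "wz": 0, "grip": 87},
    {"dx": 0, "dy": -0.215, "dz": 0.805, "wx": 0, "wy": 0, "wz": 0, "grip": 87},
    {"dx": 0, "dy": -0.215, "dz": 0.805, "wx": 0, "wy": 0, "wz": 0, "grip": 87},
    {"dx": 0, "dy": -0.215, "dz": 0.805, "wx": 0, "wy": 0, "wz": 0, "grip": 87}
  ]
}}

```text
time_s: 14.35
position: [0.4872, -0.0895, 0.2205]
tcp_rot: [[0.8, -0.58, -0.155], [0.6, 0.773, 0.206], [0.0, -0.258, 0.966]]
force: [-0.1, 1.4, 0.8]
opening: 1.005
```

Call:
{"op": "drive_tool", "data": {
  "commands": [
    {"dx": 0, "dy": -0.215, "dz": 0.805, "wx": 0, "wy": 0, "wz": 0, "grip": 87},
    {"dx": 0, "dy": 0, "dz": 0, "wx": -0.1, "wy": 0, "wz": 0, "grip": 87},
    {"dx": 0, "dy": 0, "dz": 0, "wx": -0.1, "wy": 0, "wz": 0, "grip": 87},
    {"dx": 0, "dy": 0, "dz": 0, "wx": -0.1, "wy": 0, "wz": 0, "grip": 87},
    {"dx": 0, "dy": 0, "dz": 0, "wx": -0.1, "wy": 0, "wz": 0, "grip": 87},
    {"dx": 0, "dy": 0, "dz": 0, "wx": -0.1, "wy": 0, "wz": 0, "grip": 87},
    {"dx": 0, "dy": 0, "dz": 0, "wx": -0.1, "wy": 0, "wz": 0, "grip": 87},
    {"dx": 0, "dy": 0, "dz": 0, "wx": -0.1, "wy": 0, "wz": 0, "grip": 87}
  ]
}}

```text
time_s: 15.35
position: [0.4875, -0.0896, 0.2537]
tcp_rot: [[0.8, -0.121, -0.588], [0.6, 0.163, 0.783], [0.001, -0.979, 0.203]]
force: [-0.0, -0.3, 0.3]
opening: 0.999
```

Call:
{"op": "drive_tool", "data": {
  "commands": [
    {"dx": 0, "dy": 0, "dz": 0, "wx": -0.1, "wy": 0, "wz": 0, "grip": 87},
    {"dx": 0, "dy": 0, "dz": 0, "wx": -0.03, "wy": 0, "wz": 0, "grip": 87},
    {"dx": 0, "dy": 0, "dz": 0, "wx": 0, "wy": 0, "wz": 0, "grip": 87},
    {"dx": 0, "dy": 0, "dz": 0, "wx": 0, "wy": 0, "wz": 0, "grip": 87}
  ]
}}

```text
time_s: 15.85
position: [0.4875, -0.0893, 0.2528]
tcp_rot: [[0.8, -0.003, -0.6], [0.6, 0.006, 0.8], [0.001, -1.0, 0.006]]
force: [0.1, -0.9, 0.6]
opening: 1.003
```

```bash
python3 - <<'E'
from h import *
from kin import ik
P=np.load('P.npy')
for n,f in (('top','t3'),('side','s3')):
    cap(n,f); p,w=cloud(f); q=w.reshape(-1,3); q=q[np.isfinite(q[:,0])&(abs(q[:,0]-.42)<.06)&(abs(q[:,1])<.06)&(q[:,2]>.02)&(q[:,2]<.12)]
    if len(q)<5: print(n,'none');continue
    c=q[q[:,2]>.098]; b=q[(q[:,2]>.02)&(q[:,2]<.09)]; print(n,len(q),'cap c',c.mean(0),'max z',q[:,2].max(),'ext',q.min(0),q.max(0)); 
    print(cv2.minAreaRect(q[q[:,2]>.06][:,:2].astype(np.float32)))
R=frame([.799,.601,0],[0,0,-1])
plan([.4205,-.001,.2],R)
print('regrasp',ik(np.array([.42,0,.085]),R,P,[-20,30,110,0,40,-40]))
x=[np.cos(np.radians(98.7)),np.sin(np.radians(98.7)),0]
print('box',ik(np.array([.475,.2385,.09]),frame(x,[0,0,-1]),P,[15,30,110,0,40,-80]),'over',ik(np.array([.475,.2385,.26]),frame(x,[0,0,-1]),P,[15,30,110,0,40,-80]))
E
```

```text
top none
side 413 cap c [0.4187533  0.00087588 0.10248417] max z 0.10716531711102517 ext [ 0.39049585 -0.028423    0.02025557] [0.44892163 0.02361081 0.10716532]
((0.4206930994987488, -0.00023345649242401123), (0.0465528629720211, 0.043891437351703644), 37.164241790771484)
t 15.95 pos [ 0.4875 -0.0894  0.2524] J [-23.5  19.8  99.6   0.2  61.  -60.4] F [-0.3  0.3  0.2] open 86.8
shift/40mm in cur tool [-0.014  1.33   2.764]  in target tool [-0.009  1.311  2.773]
rotvec/90deg [-0.0044 -0.001   0.0002] rows at .11: 0.04064544199972741
regrasp (array([-15.3,  33. , 118.8,  -0. ,  28.2, -52.2]), np.float64(9.698597524066876e-26))
box (array([ 14.6,  36.8, 102.7,  -0. ,  40.5, -84.1]), np.float64(4.925269336253955e-29)) over (array([ 14.6,  22. ,  94.5,   0. ,  63.6, -84.1]), np.float64(4.912152464467237e-28))
```

The bottle stands at (0.4205, 0.000) with its top at 0.107. Now move above it, descend, and regrip from above.

Call:
{"op": "drive_tool", "data": {
  "commands": [
    {"dx": -0.009, "dy": 0.437, "dz": 0.92, "wx": -0.0044, "wy": 0, "wz": 0, "grip": 87},
    {"dx": 0, "dy": 0.437, "dz": 0.92, "wx": 0, "wy": 0, "wz": 0, "grip": 87},
    {"dx": 0, "dy": 0.437, "dz": 0.92, "wx": 0, "wy": 0, "wz": 0, "grip": 87},
    {"dx": 0, "dy": 0, "dz": 0, "wx": 0, "wy": 0, "wz": 0, "grip": 87},
    {"dx": 0, "dy": 0, "dz": 0, "wx": 0, "wy": 0, "wz": 0, "grip": 87}
  ]
}}

```text
time_s: 16.58
position: [0.4216, -0.0012, 0.2004]
tcp_rot: [[0.8, 0.002, -0.6], [0.6, -0.001, 0.8], [0.001, -1.0, -0.002]]
force: [0.7, -0.2, 0.1]
opening: 1.003
```

```bash
python3 - <<'E'
from h import *
plan([.4203,-.0003,.085],frame([.799,.601,0],[0,0,-1]))
E
```

```text
t 16.575 pos [ 0.4216 -0.0012  0.2004] J [-15.4  18.9 113.   -0.   48.  -52.3] F [ 0.7 -0.2  0.1] open 87.2
shift/40mm in cur tool [-0.016  2.886  0.044]  in target tool [-0.013  2.886  0.039]
rotvec/90deg [ 0.001  -0.0005  0.0007] rows at .11: 0.012434520642226625
```

Call:
{"op": "drive_tool", "data": {
  "commands": [
    {"dx": -0.015, "dy": 0.6, "dz": 0.04, "wx": 0, "wy": 0, "wz": 0, "grip": 87},
    {"dx": 0, "dy": 0.6, "dz": 0, "wx": 0, "wy": 0, "wz": 0, "grip": 87},
    {"dx": 0, "dy": 0.6, "dz": 0, "wx": 0, "wy": 0, "wz": 0, "grip": 87},
    {"dx": 0, "dy": 0.6, "dz": 0, "wx": 0, "wy": 0, "wz": 0, "grip": 87},
    {"dx": 0, "dy": 0.486, "dz": 0, "wx": 0, "wy": 0, "wz": 0, "grip": 87},
    {"dx": 0, "dy": 0, "dz": 0, "wx": 0, "wy": 0, "wz": 0, "grip": 87},
    {"dx": 0, "dy": 0, "dz": 0, "wx": 0, "wy": 0, "wz": 0, "grip": 40},
    {"dx": 0, "dy": 0, "dz": 0, "wx": 0, "wy": 0, "wz": 0, "grip": 30}
  ]
}}

```text
time_s: 17.58
position: [0.4197, -0.0, 0.0855]
tcp_rot: [[0.8, 0.002, -0.6], [0.6, -0.001, 0.8], [0.002, -1.0, -0.002]]
force: [-0.2, -0.4, -0.1]
opening: 0.852
```

Call:
{"op": "drive_tool", "data": {
  "commands": [
    {"dx": 0, "dy": 0, "dz": 0, "wx": 0, "wy": 0, "wz": 0, "grip": 30},
    {"dx": 0, "dy": 0, "dz": 0, "wx": 0, "wy": 0, "wz": 0, "grip": 30},
    {"dx": 0, "dy": 0, "dz": 0, "wx": 0, "wy": 0, "wz": 0, "grip": 30},
    {"dx": 0, "dy": 0, "dz": 0, "wx": 0, "wy": 0, "wz": 0, "grip": 30},
    {"dx": 0, "dy": 0, "dz": 0, "wx": 0, "wy": 0, "wz": 0, "grip": 30},
    {"dx": 0, "dy": 0, "dz": 0, "wx": 0, "wy": 0, "wz": 0, "grip": 30}
  ]
}}

```text
time_s: 18.32
position: [0.419, 0.0004, 0.0849]
tcp_rot: [[0.8, 0.001, -0.601], [0.601, -0.0, 0.8], [0.0, -1.0, -0.001]]
force: [-0.1, 2.1, 4.5]
opening: 0.525
```

```bash
cat > t5.py <<'E'
from h import *
# refit box from first top + side clouds
p,w=cloud('side0'); q=w.reshape(-1,3); q=q[np.isfinite(q[:,0])]
q=q[(abs(q[:,0]-.495)<.11)&(abs(q[:,1]-.24)<.11)]
r=q[(q[:,2]>.122)&(q[:,2]<.136)]; print('side rim',cv2.minAreaRect(r[:,:2].astype(np.float32)),len(r))
ex=np.array([np.cos(np.radians(8.7)),np.sin(np.radians(8.7)),0]); ey=np.cross(zz,ex); c=np.array([.4946,.2415,0])
for n in ('side0','top0'):
    p,w=cloud(n); q=w.reshape(-1,3); q=q[np.isfinite(q[:,0])]; v=np.stack([(q-c)@ex,(q-c)@ey,q[:,2]],1)
    L=v[(v[:,2]>.15)&(abs(v[:,1])<.08)&(v[:,0]>0)&(v[:,0]<.15)]; pl=L[abs(L[:,1])>.025]
    k=np.polyfit(pl[:,2]-.13,pl[:,0],1); print(n,'lid x at z.13 ,slope',k[1],k[0],'maxz',L[:,2].max(), 'x at maxz',L[L[:,2]>L[:,2].max()-.008,0].mean())
    kb=L[(abs(L[:,1])<.025)]; kk=kb[kb[:,0]>k[1]+k[0]*(kb[:,2]-.13)+.012]; print('knob',len(kk),kk.mean(0) if len(kk) else '',kk.min(0),kk.max(0))
x=-ex*0+ey; R=frame(ey,[0,0,-1]); tgt=c-.02*ex
plan(np.array([.421,0,.26]),R); plan(np.array([tgt[0],tgt[1],.27]),R)
E
python3 t5.py
```

```text
side rim ((0.4989193081855774, 0.24382106959819794), (0.15786278247833252, 0.16290071606636047), 8.811294555664062) 289
side0 lid x at z.13 ,slope 0.08247785815429527 -0.031547131143285105 maxz 0.2842932109439108 x at maxz 0.07713539579043925
knob 83 [ 0.11130154 -0.00501601  0.25521436] [ 0.09153635 -0.01505523  0.23470058] [0.12458372 0.01078384 0.26624703]
top0 lid x at z.13 ,slope 0.07292204486660332 0.0031798530593396533 maxz 0.2879819843697333 x at maxz 0.07444795739910945
knob 94 [ 0.1080772  -0.0010542   0.25952353] [ 0.08775363 -0.01363019  0.24950291] [0.1226508  0.01296017 0.26966874]
t 18.325 pos [4.19e-01 4.00e-04 8.49e-02] J [-15.3  32.9 118.9   0.   28.1 -52.2] F [-0.1  2.1  4.5] open 45.7
shift/40mm in cur tool [ 0.037 -4.377 -0.04 ]  in target tool [-0.017 -4.377 -0.049]
rotvec/90deg [ 5.000e-04 -6.865e-01  1.000e-04] rows at .11: 6.240870927560661
t 18.325 pos [4.19e-01 4.00e-04 8.49e-02] J [-15.3  32.9 118.9   0.   28.1 -52.2] F [-0.1  2.1  4.5] open 45.7
shift/40mm in cur tool [ 4.694 -4.627  3.918]  in target tool [ 5.673 -4.627 -2.281]
rotvec/90deg [ 5.000e-04 -6.865e-01  1.000e-04] rows at .11: 6.240870927560661
```

Gripped again at 45.7 mm, and the lid stands vertical. Now lift, turn to the box axes and carry over.

Call:
{"op": "drive_tool", "data": {
  "commands": [
    {"dx": 0, "dy": -0.77, "dz": 0, "wx": 0, "wy": 0, "wz": 0, "grip": 30},
    {"dx": 0, "dy": -0.77, "dz": 0, "wx": 0, "wy": 0, "wz": 0, "grip": 30},
    {"dx": 0, "dy": -0.77, "dz": 0, "wx": 0, "wy": -0.098, "wz": 0, "grip": 30},
    {"dx": 0, "dy": -0.77, "dz": 0, "wx": 0, "wy": -0.098, "wz": 0, "grip": 30},
    {"dx": 0, "dy": -0.77, "dz": 0, "wx": 0, "wy": -0.098, "wz": 0, "grip": 30},
    {"dx": 0, "dy": -0.77, "dz": 0, "wx": 0, "wy": -0.098, "wz": 0, "grip": 30},
    {"dx": 0, "dy": 0, "dz": 0, "wx": 0, "wy": -0.098, "wz": 0, "grip": 30},
    {"dx": 0, "dy": 0, "dz": 0, "wx": 0, "wy": -0.098, "wz": 0, "grip": 30}
  ]
}}

```text
time_s: 19.32
position: [0.4183, 0.0005, 0.2696]
tcp_rot: [[-0.002, -0.0, -1.0], [1.0, -0.0, -0.002], [-0.0, -1.0, 0.0]]
force: [-0.4, 0.4, -0.8]
opening: 0.528
```

Call:
{"op": "drive_tool", "data": {
  "commands": [
    {"dx": 0, "dy": 0, "dz": 0, "wx": 0, "wy": -0.098, "wz": 0, "grip": 30},
    {"dx": 0, "dy": 0, "dz": 0, "wx": 0, "wy": 0, "wz": 0, "grip": 30},
    {"dx": 0, "dy": 0, "dz": 0, "wx": 0, "wy": 0, "wz": 0, "grip": 30}
  ]
}}

```text
time_s: 19.7
position: [0.4184, 0.0005, 0.2692]
tcp_rot: [[-0.148, -0.001, -0.989], [0.989, 0.0, -0.148], [0.0, -1.0, 0.001]]
force: [1.6, 0.6, -0.1]
opening: 0.522
```

```bash
python3 t5.py | tail -3
```

```text
t 19.7 pos [0.4184 0.0005 0.2692] J [ -15.3   12.1  108.3   -0.    59.7 -113.8] F [ 1.6  0.6 -0.1] open 45.4
shift/40mm in cur tool [ 5.676 -0.019 -2.277]  in target tool [ 5.669 -0.019 -2.294]
rotvec/90deg [-0.0004 -0.002   0.0002] rows at .11: 0.01821474190010606
```

Call:
{"op": "drive_tool", "data": {
  "commands": [
    {"dx": 0.71, "dy": 0, "dz": -0.287, "wx": 0, "wy": -0.002, "wz": 0, "grip": 30},
    {"dx": 0.71, "dy": 0, "dz": -0.287, "wx": 0, "wy": 0, "wz": 0, "grip": 30},
    {"dx": 0.71, "dy": 0, "dz": -0.287, "wx": 0, "wy": 0, "wz": 0, "grip": 30},
    {"dx": 0.71, "dy": 0, "dz": -0.287, "wx": 0, "wy": 0, "wz": 0, "grip": 30},
    {"dx": 0.71, "dy": 0, "dz": -0.287, "wx": 0, "wy": 0, "wz": 0, "grip": 30},
    {"dx": 0.71, "dy": 0, "dz": -0.287, "wx": 0, "wy": 0, "wz": 0, "grip": 30},
    {"dx": 0.71, "dy": 0, "dz": -0.287, "wx": 0, "wy": 0, "wz": 0, "grip": 30},
    {"dx": 0.7, "dy": 0, "dz": -0.28, "wx": 0, "wy": 0, "wz": 0, "grip": 30}
  ]
}}

```text
time_s: 20.7
position: [0.4745, 0.2395, 0.2692]
tcp_rot: [[-0.152, -0.0, -0.988], [0.988, -0.0, -0.152], [-0.0, -1.0, 0.0]]
force: [1.2, -0.1, -0.9]
opening: 0.525
```

Call:
{"op": "drive_tool", "data": {
  "commands": [
    {"dx": 0, "dy": 0, "dz": 0, "wx": 0, "wy": 0, "wz": 0, "grip": 30},
    {"dx": 0, "dy": 0, "dz": 0, "wx": 0, "wy": 0, "wz": 0, "grip": 30}
  ]
}}

```text
time_s: 20.95
position: [0.4739, 0.2381, 0.2691]
tcp_rot: [[-0.153, -0.001, -0.988], [0.988, -0.001, -0.153], [-0.001, -1.0, 0.001]]
force: [0.1, -0.9, -1.3]
opening: 0.523
```

```bash
python3 - <<'E'
from h import *
p,d=cap('side','s4'); cv2.imwrite('pics/s4.png',cv2.resize(p[60:240,200:400,::-1],None,fx=3,fy=3))
E
python3 t5.py | tail -3
```

```text
t 21.0 pos [0.474  0.2378 0.2692] J [ 14.6  21.2  93.9  -0.   64.9 -84.2] F [ 0.5 -0.5 -0.2] open 46.1
shift/40mm in cur tool [ 0.014 -0.02  -0.023]  in target tool [ 0.014 -0.02  -0.023]
rotvec/90deg [-0.0007  0.0009 -0.0004] rows at .11: 0.010717684488567568
```

View pics/s4.png

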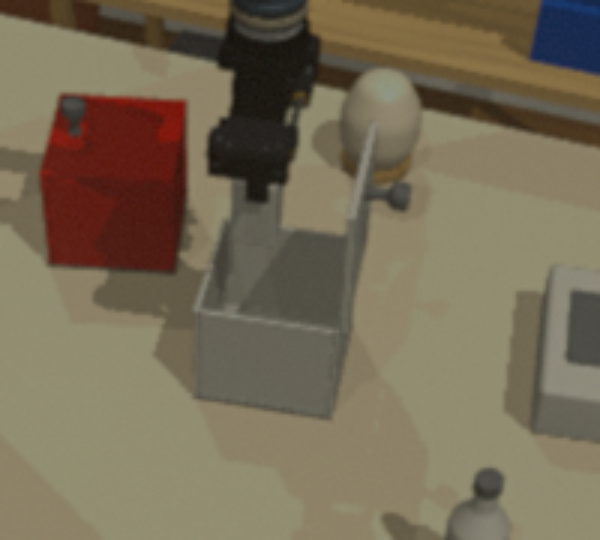

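The bottle hangs over the box opening at (255,215) in the crop, and the hand clears the lid plate at (360,230). Lowering.

Call:
{"op": "drive_tool", "data": {
  "commands": [
    {"dx": 0.014, "dy": 0.6, "dz": 0, "wx": 0, "wy": 0, "wz": 0, "grip": 30},
    {"dx": 0, "dy": 0.7, "dz": 0, "wx": 0, "wy": 0, "wz": 0, "grip": 30},
    {"dx": 0, "dy": 0.7, "dz": 0, "wx": 0, "wy": 0, "wz": 0, "grip": 30},
    {"dx": 0, "dy": 0.7, "dz": 0, "wx": 0, "wy": 0, "wz": 0, "grip": 30},
    {"dx": 0, "dy": 0.7, "dz": 0, "wx": 0, "wy": 0, "wz": 0, "grip": 30},
    {"dx": 0, "dy": 0.6, "dz": 0, "wx": 0, "wy": 0, "wz": 0, "grip": 30},
    {"dx": 0, "dy": 0.3, "dz": 0, "wx": 0, "wy": 0, "wz": 0, "grip": 30},
    {"dx": 0, "dy": 0, "dz": 0, "wx": 0, "wy": 0, "wz": 0, "grip": 30}
  ]
}}

```text
time_s: 22.0
position: [0.4742, 0.2384, 0.0972]
tcp_rot: [[-0.153, -0.001, -0.988], [0.988, -0.001, -0.153], [-0.0, -1.0, 0.001]]
force: [0.1, -0.4, -0.5]
opening: 0.522
```

Call:
{"op": "drive_tool", "data": {
  "commands": [
    {"dx": 0, "dy": 0.05, "dz": 0, "wx": 0, "wy": 0, "wz": 0, "grip": 30},
    {"dx": 0, "dy": 0.05, "dz": 0, "wx": 0, "wy": 0, "wz": 0, "grip": 30},
    {"dx": 0, "dy": 0, "dz": 0, "wx": 0, "wy": 0, "wz": 0, "grip": 30}
  ]
}}

```text
time_s: 22.38
position: [0.4746, 0.2392, 0.094]
tcp_rot: [[-0.154, 0.001, -0.988], [0.988, 0.0, -0.154], [-0.0, -1.0, -0.001]]
force: [-0.2, 0.8, -0.9]
opening: 0.523
```

Call:
{"op": "drive_tool", "data": {
  "commands": [
    {"dx": 0, "dy": 0.025, "dz": 0, "wx": 0, "wy": 0, "wz": 0, "grip": 30},
    {"dx": 0, "dy": 0, "dz": 0, "wx": 0, "wy": 0, "wz": 0, "grip": 30}
  ]
}}

```text
time_s: 22.62
position: [0.4745, 0.2391, 0.0926]
tcp_rot: [[-0.154, 0.0, -0.988], [0.988, -0.0, -0.154], [-0.0, -1.0, -0.0]]
force: [-0.2, -0.0, -1.5]
opening: 0.527
```

Call:
{"op": "drive_tool", "data": {
  "commands": [
    {"dx": 0, "dy": 0.025, "dz": 0, "wx": 0, "wy": 0, "wz": 0, "grip": 30},
    {"dx": 0, "dy": 0, "dz": 0, "wx": 0, "wy": 0, "wz": 0, "grip": 30}
  ]
}}

```text
time_s: 22.88
position: [0.4744, 0.2391, 0.0915]
tcp_rot: [[-0.154, 0.0, -0.988], [0.988, -0.0, -0.154], [-0.0, -1.0, -0.0]]
force: [0.0, -0.1, -1.6]
opening: 0.527
```

Call:
{"op": "drive_tool", "data": {
  "commands": [
    {"dx": 0, "dy": 0.025, "dz": 0, "wx": 0, "wy": 0, "wz": 0, "grip": 30},
    {"dx": 0, "dy": 0, "dz": 0, "wx": 0, "wy": 0, "wz": 0, "grip": 30}
  ]
}}

```text
time_s: 23.12
position: [0.4744, 0.2391, 0.0905]
tcp_rot: [[-0.154, 0.0, -0.988], [0.988, -0.0, -0.154], [-0.0, -1.0, -0.0]]
force: [0.5, -0.5, -0.3]
opening: 0.521
```

At the floor within about 0.5 mm. Open to 66 mm, wait, then rise.

Call:
{"op": "drive_tool", "data": {
  "commands": [
    {"dx": 0, "dy": 0, "dz": 0, "wx": 0, "wy": 0, "wz": 0, "grip": 66},
    {"dx": 0, "dy": 0, "dz": 0, "wx": 0, "wy": 0, "wz": 0, "grip": 66},
    {"dx": 0, "dy": 0, "dz": 0, "wx": 0, "wy": 0, "wz": 0, "grip": 66},
    {"dx": 0, "dy": 0, "dz": 0, "wx": 0, "wy": 0, "wz": 0, "grip": 66},
    {"dx": 0, "dy": 0, "dz": 0, "wx": 0, "wy": 0, "wz": 0, "grip": 66},
    {"dx": 0, "dy": -0.3, "dz": 0, "wx": 0, "wy": 0, "wz": 0, "grip": 66},
    {"dx": 0, "dy": -0.7, "dz": 0, "wx": 0, "wy": 0, "wz": 0, "grip": 66},
    {"dx": 0, "dy": -0.9, "dz": 0, "wx": 0, "wy": 0, "wz": 0, "grip": 66}
  ]
}}

```text
time_s: 24.12
position: [0.474, 0.2389, 0.1675]
tcp_rot: [[-0.154, -0.001, -0.988], [0.988, -0.0, -0.154], [-0.0, -1.0, 0.001]]
force: [0.5, -0.1, -0.1]
opening: 0.76
```

Call:
{"op": "drive_tool", "data": {
  "commands": [
    {"dx": 0, "dy": -0.9, "dz": 0, "wx": 0, "wy": 0, "wz": 0, "grip": 66},
    {"dx": 0, "dy": -0.9, "dz": 0, "wx": 0, "wy": 0, "wz": 0, "grip": 40},
    {"dx": 0, "dy": -0.9, "dz": 0, "wx": 0, "wy": 0, "wz": 0, "grip": 0},
    {"dx": 0, "dy": -0.9, "dz": 0, "wx": 0, "wy": 0, "wz": 0, "grip": 0},
    {"dx": 0, "dy": -0.9, "dz": 0, "wx": 0, "wy": 0, "wz": 0, "grip": 0},
    {"dx": 0, "dy": -0.9, "dz": 0, "wx": 0, "wy": 0, "wz": 0, "grip": 0},
    {"dx": 0, "dy": 0, "dz": 0, "wx": 0, "wy": 0, "wz": 0, "grip": 0}
  ]
}}

```text
time_s: 25.0
position: [0.4755, 0.2395, 0.3866]
tcp_rot: [[-0.154, 0.008, -0.988], [0.988, 0.002, -0.154], [0.001, -1.0, -0.008]]
force: [0.1, -0.7, -0.8]
opening: 0.163
```

```bash
python3 - <<'E'
from h import *
p,d=cap('side','s5'); p2,d=cap('top','t5')
q=cv2.resize(p[60:240,200:400,::-1],None,fx=2,fy=2); r=cv2.resize(p2[150:260,150:260,::-1],(360,360)); cv2.imwrite('pics/s5.png',np.hstack([q,r]))
for n in ('s5','t5'):
    p,w=cloud(n); v=w.reshape(-1,3); v=v[np.isfinite(v[:,0])]; v=v[(np.hypot(v[:,0]-.4746,v[:,1]-.239)<.04)&(v[:,2]>.04)&(v[:,2]<.128)]
    if len(v): print(n,len(v),v.max(0),v.min(0),'cap',v[v[:,2]>v[:,2].max()-.01].mean(0))
print(bot.read_state()['position'],bot.read_state()['time_s'])
E
```

```text
s5 176 [0.49568243 0.25727547 0.11499572] [0.44708748 0.21557348 0.04938296] cap [0.47218628 0.23565372 0.10822627]
t5 185 [0.49376006 0.24291758 0.11963225] [0.44544438 0.21022356 0.04002906] cap [0.46915272 0.23180363 0.11354887]
[0.47377254 0.23897082 0.38285263] 25.1
```

View pics/s5.png

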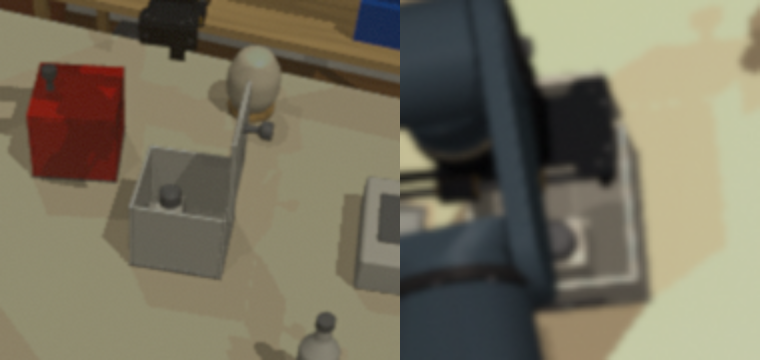

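The bottle stands upright in the box, cap at (170,195) in the left half and top near z ≈ 0.110. For the lid I'll go behind it with the fingers open astride the knob, then sweep the fingertips along the lid's arc.

```bash
cat > t6.py <<'E'
from h import *
ex=np.array([np.cos(np.radians(8.7)),np.sin(np.radians(8.7)),0]); ey=np.cross(zz,ex); c=np.array([.4946,.2415,0]); R=frame(ey,[0,0,-1])
s=bot.read_state(); v=s['position']-c; cur=np.array([v@ex,v@ey,v[2]]); print('cur box',cur.round(4),s['time_s'],np.round(s['force'],1))
if __name__=='__main__':
    plan(c+.115*ex+.383*zz,R)
    prev=None
    for f in list(range(90,-1,-9))+[-2]:
        q=np.radians(f); C=np.array([.075,.13])+.11*np.array([-np.cos(q),np.sin(q)])+.007*np.array([np.sin(q),np.cos(q)])+[.0095,.022]
        if prev is not None: print(f,C.round(4),'dz',round(-(C[0]-prev[0])/.04,3),'dy',round(-(C[1]-prev[1])/.04,3))
        else: print(f,C.round(4))
        prev=C
E
python3 t6.py
```

```text
cur box [-0.021   0.0007  0.3829] 25.1 [-0.   0.2  0.7]
t 25.1 pos [0.4738 0.239  0.3829] J [ 14.7  14.9  84.5  -0.   80.6 -84.1] F [-0.   0.2  0.7] open 6.1
shift/40mm in cur tool [-2.400e-02 -2.000e-03 -3.399e+00]  in target tool [-0.016 -0.004 -3.399]
rotvec/90deg [ 0.0004  0.0015 -0.    ] rows at .11: 0.014344219368985868
90 [0.0915 0.262 ]
81 [0.0742 0.2617] dz 0.432 dy 0.006
72 [0.0572 0.2588] dz 0.426 dy 0.074
63 [0.0408 0.2532] dz 0.409 dy 0.14
54 [0.0255 0.2451] dz 0.382 dy 0.202
45 [0.0117 0.2347] dz 0.346 dy 0.259
36 [-0.0004  0.2223] dz 0.301 dy 0.31
27 [-0.0103  0.2082] dz 0.249 dy 0.354
18 [-0.018   0.1926] dz 0.191 dy 0.388
9 [-0.0231  0.1761] dz 0.127 dy 0.413
0 [-0.0255  0.159 ] dz 0.061 dy 0.428
-2 [-0.0257  0.1552] dz 0.004 dy 0.096
```

Call:
{"op": "drive_tool", "data": {
  "commands": [
    {"dx": -0.02, "dy": 0, "dz": -0.68, "wx": 0, "wy": 0.0015, "wz": 0, "grip": 87},
    {"dx": 0, "dy": 0, "dz": -0.68, "wx": 0, "wy": 0, "wz": 0, "grip": 87},
    {"dx": 0, "dy": 0, "dz": -0.68, "wx": 0, "wy": 0, "wz": 0, "grip": 87},
    {"dx": 0, "dy": 0, "dz": -0.68, "wx": 0, "wy": 0, "wz": 0, "grip": 87},
    {"dx": 0, "dy": 0, "dz": -0.68, "wx": 0, "wy": 0, "wz": 0, "grip": 87},
    {"dx": 0, "dy": 0, "dz": 0, "wx": 0, "wy": 0, "wz": 0, "grip": 87},
    {"dx": 0, "dy": 0, "dz": 0, "wx": 0, "wy": 0, "wz": 0, "grip": 87}
  ]
}}

```text
time_s: 25.98
position: [0.6076, 0.2588, 0.3811]
tcp_rot: [[-0.151, -0.003, -0.988], [0.988, -0.001, -0.151], [-0.0, -1.0, 0.004]]
force: [-0.1, -0.6, -0.2]
opening: 0.783
```

```bash
python3 t6.py | head -1; python3 - <<'E'
from h import *
print(bot.read_state()['opening']*87)
p,d=cap('side','s6'); cv2.imwrite('pics/s6.png',cv2.resize(p[20:200,200:400,::-1],None,fx=3,fy=3))
E
```

```text
cur box [ 0.1143 -0.      0.3811] 25.975 [-0.1 -0.6 -0.2]
68.15872372232845
```

View pics/s6.png

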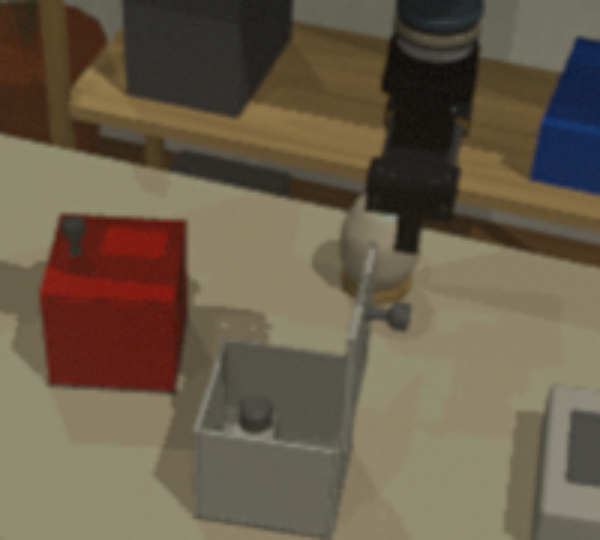

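The hand is behind the lid edge, fingers at (408,235), above the knob at (398,318). Descending behind the lid.

Call:
{"op": "drive_tool", "data": {
  "commands": [
    {"dx": 0, "dy": 0, "dz": 0, "wx": 0, "wy": 0, "wz": 0, "grip": 87},
    {"dx": 0, "dy": 0, "dz": 0, "wx": 0, "wy": 0, "wz": 0, "grip": 87},
    {"dx": 0, "dy": 0.6, "dz": 0, "wx": 0, "wy": 0, "wz": 0, "grip": 87},
    {"dx": 0, "dy": 0.6, "dz": 0, "wx": 0, "wy": 0, "wz": 0, "grip": 87},
    {"dx": 0, "dy": 0.6, "dz": 0, "wx": 0, "wy": 0, "wz": 0, "grip": 87},
    {"dx": 0, "dy": 0.6, "dz": 0, "wx": 0, "wy": 0, "wz": 0, "grip": 87},
    {"dx": 0, "dy": 0.58, "dz": 0, "wx": 0, "wy": 0, "wz": 0, "grip": 87},
    {"dx": 0, "dy": 0, "dz": 0, "wx": 0, "wy": 0, "wz": 0, "grip": 87}
  ]
}}

```text
time_s: 27.02
position: [0.6075, 0.2586, 0.2615]
tcp_rot: [[-0.151, -0.004, -0.988], [0.988, -0.001, -0.151], [-0.001, -1.0, 0.004]]
force: [-0.4, -0.2, 0.5]
opening: 0.994
```

Call:
{"op": "drive_tool", "data": {
  "commands": [
    {"dx": 0, "dy": 0, "dz": 0.28, "wx": 0, "wy": 0, "wz": 0, "grip": 87},
    {"dx": 0, "dy": 0, "dz": 0.28, "wx": 0, "wy": 0, "wz": 0, "grip": 87},
    {"dx": 0, "dy": 0, "dz": 0.2, "wx": 0, "wy": 0, "wz": 0, "grip": 87},
    {"dx": 0, "dy": 0, "dz": 0.2, "wx": 0, "wy": 0, "wz": 0, "grip": 87}
  ]
}}

```text
time_s: 27.52
position: [0.5712, 0.2533, 0.2646]
tcp_rot: [[-0.151, 0.003, -0.989], [0.989, 0.001, -0.151], [0.0, -1.0, -0.003]]
force: [2.0, 0.5, 1.4]
opening: 1.001
```

```bash
python3 t6.py | head -1
```

```text
cur box [7.750e-02 1.000e-04 2.646e-01] 27.525 [2.  0.5 1.4]
```

Contact with a light force. Now sweep down the arc.

Call:
{"op": "drive_tool", "data": {
  "commands": [
    {"dx": 0, "dy": 0.03, "dz": 0.235, "wx": 0, "wy": 0, "wz": 0, "grip": 87},
    {"dx": 0, "dy": 0.05, "dz": 0.235, "wx": 0, "wy": 0, "wz": 0, "grip": 87},
    {"dx": 0, "dy": 0.06, "dz": 0.205, "wx": 0, "wy": 0, "wz": 0, "grip": 87},
    {"dx": 0, "dy": 0.08, "dz": 0.205, "wx": 0, "wy": 0, "wz": 0, "grip": 87},
    {"dx": 0, "dy": 0.1, "dz": 0.19, "wx": 0, "wy": 0, "wz": 0, "grip": 87},
    {"dx": 0, "dy": 0.1, "dz": 0.19, "wx": 0, "wy": 0, "wz": 0, "grip": 87},
    {"dx": 0, "dy": 0.13, "dz": 0.173, "wx": 0, "wy": 0, "wz": 0, "grip": 87},
    {"dx": 0, "dy": 0.13, "dz": 0.173, "wx": 0, "wy": 0, "wz": 0, "grip": 87}
  ]
}}

```text
time_s: 28.52
position: [0.5069, 0.2433, 0.2356]
tcp_rot: [[-0.151, -0.0, -0.988], [0.988, -0.0, -0.151], [-0.0, -1.0, 0.0]]
force: [0.7, -0.9, 0.3]
opening: 0.996
```

```bash
python3 t6.py | head -1
```

```text
cur box [ 1.240e-02 -1.000e-04  2.356e-01] 28.525 [ 0.7 -0.9  0.3]
```

```bash
cat > t7.py <<'E'
from h import *
import sys
ex=np.array([np.cos(np.radians(8.7)),np.sin(np.radians(8.7)),0]); ey=np.cross(zz,ex); c=np.array([.4946,.2415,0])
cap('side',sys.argv[1]); p,w=cloud(sys.argv[1]); q=w.reshape(-1,3); q=q[np.isfinite(q[:,0])]; v=np.stack([(q-c)@ex,(q-c)@ey,q[:,2]],1)
v=v[(v[:,1]<-.062)&(v[:,1]>-.08)&(v[:,2]>.125)&(abs(v[:,0])<.11)&(v[:,2]<.3)]
for lo in np.arange(-.09,.1,.02):
    m=(v[:,0]>=lo)&(v[:,0]<lo+.02)
    if m.any(): print(round(lo+.01,2),m.sum(),'z',v[m,2].min().round(3),np.median(v[m,2]).round(3),v[m,2].max().round(3))
E
python3 t7.py s7
```

```text
-0.08 6 z 0.126 0.128 0.132
-0.06 11 z 0.125 0.126 0.131
-0.04 14 z 0.125 0.128 0.234
-0.02 42 z 0.126 0.228 0.24
0.0 51 z 0.125 0.209 0.228
0.02 42 z 0.126 0.19 0.26
0.04 53 z 0.126 0.17 0.287
0.06 46 z 0.126 0.152 0.299
0.08 17 z 0.126 0.138 0.147
```

The lid follows, at about 45°. Continuing down.

Call:
{"op": "drive_tool", "data": {
  "commands": [
    {"dx": 0, "dy": 0.155, "dz": 0.15, "wx": 0, "wy": 0, "wz": 0, "grip": 87},
    {"dx": 0, "dy": 0.155, "dz": 0.15, "wx": 0, "wy": 0, "wz": 0, "grip": 87},
    {"dx": 0, "dy": 0.177, "dz": 0.125, "wx": 0, "wy": 0, "wz": 0, "grip": 87},
    {"dx": 0, "dy": 0.177, "dz": 0.125, "wx": 0, "wy": 0, "wz": 0, "grip": 87},
    {"dx": 0, "dy": 0.194, "dz": 0.096, "wx": 0, "wy": 0, "wz": 0, "grip": 87},
    {"dx": 0, "dy": 0.194, "dz": 0.096, "wx": 0, "wy": 0, "wz": 0, "grip": 87},
    {"dx": 0, "dy": 0.207, "dz": 0.064, "wx": 0, "wy": 0, "wz": 0, "grip": 87},
    {"dx": 0, "dy": 0.207, "dz": 0.064, "wx": 0, "wy": 0, "wz": 0, "grip": 87}
  ]
}}

```text
time_s: 29.58
position: [0.4729, 0.2381, 0.1769]
tcp_rot: [[-0.151, 0.0, -0.988], [0.988, -0.0, -0.151], [-0.0, -1.0, -0.0]]
force: [-0.4, 0.1, 1.2]
opening: 0.999
```

Call:
{"op": "drive_tool", "data": {
  "commands": [
    {"dx": 0, "dy": 0.21, "dz": 0.03, "wx": 0, "wy": 0, "wz": 0, "grip": 87},
    {"dx": 0, "dy": 0.17, "dz": 0.03, "wx": 0, "wy": 0, "wz": 0, "grip": 87},
    {"dx": 0, "dy": 0, "dz": 0, "wx": 0, "wy": 0, "wz": 0, "grip": 87}
  ]
}}

```text
time_s: 29.95
position: [0.4704, 0.2376, 0.1617]
tcp_rot: [[-0.151, -0.001, -0.988], [0.988, -0.0, -0.151], [-0.0, -1.0, 0.001]]
force: [1.4, 0.6, -1.1]
opening: 0.998
```

Call:
{"op": "drive_tool", "data": {
  "commands": [
    {"dx": 0, "dy": 0.05, "dz": 0, "wx": 0, "wy": 0, "wz": 0, "grip": 87},
    {"dx": 0, "dy": 0, "dz": 0, "wx": 0, "wy": 0, "wz": 0, "grip": 87}
  ]
}}

```text
time_s: 30.2
position: [0.471, 0.2378, 0.1609]
tcp_rot: [[-0.151, 0.001, -0.988], [0.988, 0.0, -0.151], [-0.0, -1.0, -0.001]]
force: [-0.7, -0.9, 3.2]
opening: 1.001
```

```bash
python3 t6.py | head -1; python3 t7.py s8
```

```text
cur box [-2.390e-02 -1.000e-04  1.609e-01] 30.2 [-0.7 -0.9  3.2]
-0.08 6 z 0.126 0.136 0.142
-0.06 43 z 0.125 0.137 0.252
-0.04 61 z 0.127 0.139 0.254
-0.02 59 z 0.125 0.138 0.254
0.0 59 z 0.125 0.139 0.255
0.02 43 z 0.125 0.137 0.253
0.04 40 z 0.126 0.135 0.143
0.06 38 z 0.126 0.136 0.142
0.08 9 z 0.125 0.135 0.14
```

Call:
{"op": "drive_tool", "data": {
  "commands": [
    {"dx": 0, "dy": 0.04, "dz": 0, "wx": 0, "wy": 0, "wz": 0, "grip": 87},
    {"dx": 0, "dy": 0.04, "dz": 0, "wx": 0, "wy": 0, "wz": 0, "grip": 87},
    {"dx": 0, "dy": 0, "dz": 0, "wx": 0, "wy": 0, "wz": 0, "grip": 87}
  ]
}}

```text
time_s: 30.62
position: [0.4711, 0.2378, 0.1606]
tcp_rot: [[-0.152, 0.002, -0.988], [0.988, 0.0, -0.152], [-0.0, -1.0, -0.002]]
force: [-6.8, -2.7, 24.1]
opening: 1.002
```

Call:
{"op": "drive_tool", "data": {
  "commands": [
    {"dx": 0, "dy": 0.03, "dz": 0, "wx": 0, "wy": 0, "wz": 0, "grip": 87},
    {"dx": 0, "dy": 0, "dz": 0, "wx": 0, "wy": 0, "wz": 0, "grip": 87}
  ]
}}

```text
time_s: 30.88
position: [0.471, 0.2378, 0.1605]
tcp_rot: [[-0.152, 0.003, -0.988], [0.988, 0.0, -0.152], [-0.0, -1.0, -0.003]]
force: [-7.6, -3.5, 31.9]
opening: 1.002
```

The lid is seated: the position stays fixed at 32 N. I'll retreat straight up and check.

Call:
{"op": "drive_tool", "data": {
  "commands": [
    {"dx": 0, "dy": -0.2, "dz": 0, "wx": 0, "wy": 0, "wz": 0, "grip": 87},
    {"dx": 0, "dy": -0.6, "dz": 0, "wx": 0, "wy": 0, "wz": 0, "grip": 87},
    {"dx": 0, "dy": -0.9, "dz": 0, "wx": 0, "wy": 0, "wz": 0, "grip": 87},
    {"dx": 0, "dy": -0.9, "dz": 0, "wx": 0, "wy": 0, "wz": 0, "grip": 87},
    {"dx": 0, "dy": -0.9, "dz": 0, "wx": 0, "wy": 0, "wz": 0, "grip": 87},
    {"dx": 0, "dy": -0.9, "dz": 0, "wx": 0, "wy": 0, "wz": 0, "grip": 87},
    {"dx": 0, "dy": 0, "dz": 0, "wx": 0, "wy": 0, "wz": 0, "grip": 87},
    {"dx": 0, "dy": 0, "dz": 0, "wx": 0, "wy": 0, "wz": 0, "grip": 87}
  ]
}}

```text
time_s: 31.88
position: [0.4701, 0.2376, 0.331]
tcp_rot: [[-0.151, -0.001, -0.988], [0.988, -0.001, -0.151], [-0.0, -1.0, 0.001]]
force: [0.2, 0.1, 0.0]
opening: 0.998
```

```bash
python3 t6.py | head -1; python3 t7.py s9; python3 - <<'E'
from h import *
p=np.load('s9.npz')['p']; cv2.imwrite('pics/s9.png',cv2.resize(p[...,::-1],None,fx=1.4,fy=1.4))
p0,w0=cloud('side0'); p,w=cloud('s9')
q=w[60:200,250:350].reshape(-1,3); ex=np.array([np.cos(np.radians(8.7)),np.sin(np.radians(8.7)),0]); ey=np.cross(zz,ex); c=np.array([.4946,.2415,0])
v=np.stack([(q-c)@ex,(q-c)@ey,q[:,2]],1); v=v[(abs(v[:,0])<.07)&(abs(v[:,1])<.07)&(abs(v[:,1])>.025)&(v[:,2]>.125)&(v[:,2]<.16)]
k=np.linalg.lstsq(np.c_[v[:,:2],np.ones(len(v))],v[:,2],rcond=None)[0]; print('lid plane slope x,y, z',k.round(4),len(v))
for n,(u0,u1,v0,v1) in dict(tall=(480,525,298,375),tumb=(455,505,385,450),fig=(378,412,490,535)).items():
    for ww in (w0,w):
        o=ww[int(v0/1.4):int(v1/1.4),int(u0/1.4):int(u1/1.4)].reshape(-1,3);o=o[o[:,2]>.015];print(n,o.mean(0).round(3))
E
```

```text
cur box [-2.48e-02 -1.00e-04  3.31e-01] 31.875 [0.2 0.1 0. ]
-0.08 6 z 0.126 0.138 0.141
-0.06 32 z 0.127 0.138 0.14
-0.04 36 z 0.126 0.134 0.14
-0.02 40 z 0.126 0.135 0.142
0.0 34 z 0.126 0.135 0.143
0.02 38 z 0.125 0.136 0.143
0.04 30 z 0.128 0.137 0.141
0.06 39 z 0.125 0.134 0.14
0.08 10 z 0.127 0.133 0.139
lid plane slope x,y, z [-0.0018  0.0008  0.137 ] 833
tall [ 0.771 -0.002  0.095]
tall [ 0.771 -0.002  0.095]
tumb [ 0.777 -0.173  0.066]
tumb [ 0.777 -0.173  0.066]
fig [ 0.691 -0.396  0.052]
fig [ 0.691 -0.396  0.053]
```

View pics/s9.png

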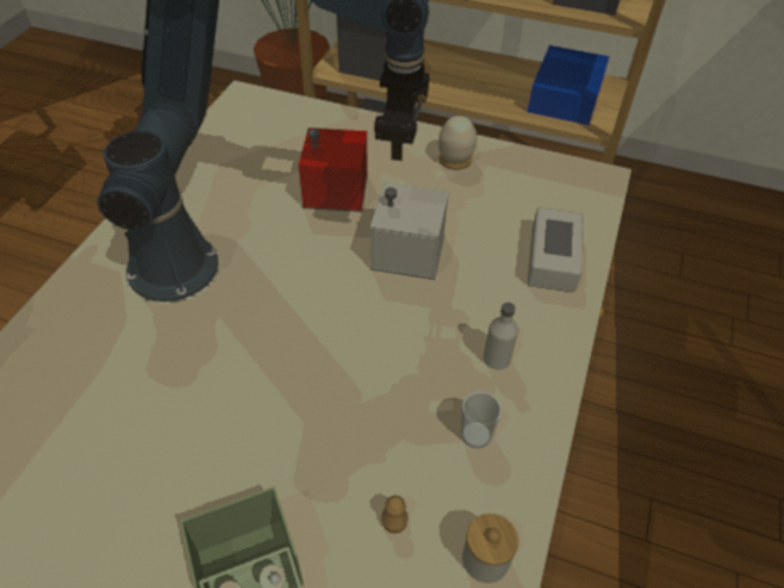

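The side view shows the lid flat on the box at (408,210), with a plane slope of 0.002 rad. The hand is clear above it, and the tall bottle, tumbler and figure are unmoved. Handing in.

```bash
python3 -c "
from rig import workorder
print(workorder.hand_in())"
```

```text
the job is handed in; nothing more can be done
None
```

The job is done and handed in at about 32 s of the 72 s. I stood the bottle on the dresser and let go of it. Then I re-gripped it from above, stood it in the white steriliser, let go again and pushed the lid shut.

**What the last checks showed:**
- **Lid:** it lies flat, with a slope of about 0.002 rad and its top at z = 0.137 m. It did not sink further when pressed with 32 N.
- **Bottle:** it was upright in the box, cap top at about 0.11 m and about 20 mm from the box centre. This was checked before the lid was shut; it can't be seen now.
- **Bystanders:** the tall bottle, tumbler and figure have not moved, to within 1 mm. The spoon rest was out of the last view, so I didn't measure it again; the arm never went near it.
- **Robot:** the hand is clear of everything, with about 0 N on the wrist.

**What went wrong on the way:** the first move call was refused because its rows lacked some values. My first 40° approach ran into the joint 4 limit, so I gripped the bottle at 15° instead. Nothing was disturbed either time.

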